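# Load a cover on the tilted nest and lock it with the blade key

## Robot

A 6-joint arm with a two-finger parallel gripper is mounted at the origin on a cart in front of the work surface, level with it; the furniture and walls round the work are solid. World frame = base frame: x ahead of the robot, y to its left, z up, the work surface at z = 0. Lengths are in mm, angles in degrees, forces in N, time in s.
With the tool pointing down it reaches from about 250 to 850 mm from the base axis. Payload 12.5 kg.
Tool frame: the origin (TCP) lies on the centre line of the jaws, within the pads' length; the fingertips stand 25 mm ahead of it and the grasp point (between the pads) lies 6 mm ahead of it; z points along the fingers, y is the direction in which the jaws open and shut (so a half turn about z gives the same grasp; the last joint's range is limited). The gripper opens to 93 mm and grips with 3 to 60 N. Pads are 15 mm wide; open, the fingers measure 128 mm over their backs; the gripper's body (75 mm by 188 mm) begins 65 mm behind the grasp point.
Start: joints at [-74.003, 20.094, 94.641, -0, 65.266, -4.847], TCP at [195.724, -513.981, 243.633] pointing down, gripper open.
Joint ranges: [-157.81, 157.81], [-45, 120.19], [0.68, 151.7], [-89.99, 269.99], [4.06, 180], [-164.3, 164.3]. Speed limits (degrees/s): [127.2, 127.2, 159.86, 180, 180, 180].

## Interface

Orientations are given as a 3x3 rotation matrix whose columns are the frame's x, y, z axes.
In Python, from station import env, planner, snapshot, status gives the robot as it stands. Calls block until the motion is done:
- env.reach(position, orientation): joint-space move of the TCP to a pose.
- env.servo_line(position, speed=150, orientation=None, guard=None): straight line of the TCP; orientation=None keeps the orientation; speed is the mean speed in mm/s. With guard (N) it stops when the force on the tool has changed by that much, and returns True; else False.
- env.goto_joints(angles): joint-space move.
- env.gripper_to(opening): opening from 0.0 (shut) to 1.0 (fully open); the grip force is fixed at half the most; returns when the fingers have stopped.
- env.wait(seconds).
- planner.ik(position, orientation): joint angles nearest the present ones, or None.
- snapshot(name): name is "scene" or "top" or "wrist"; returns a dict with "img" (384x512x3 uint8, blue, green, red), "mtx" (3x3 intrinsics, pixels), "R" (3x3) and "t" (3): a world point X has camera coordinates R X + t. Camera axes: x right, y down, z forward; pixel columns grow to the right and rows downward; lengths in mm; the calibration is good to about 2 mm. A picture is of the moment at which its call begins. There is no depth.
A pose or a line that the arm cannot do raises env.PlanningError and nothing moves.
- env.hand_in(): hands the job in, once; it reports no verdict.
Readings, each from a call of its own:
- status.current_clock(): time.
- status.current_joint_positions(): joint angles.
- status.current_qvel(): joint speeds.
- status.current_tau(): joint torques, N m.
- status.current_ee_pos(): TCP position.
- status.current_tool_rot(): TCP orientation.
- status.current_force(): force on the tool from outside, world axes, zero at the start.
- status.current_torque(): the same for the moment, N m.
- status.current_gripper_width(): opening from 0.0 (shut) to 1.0 (fully open).
Only numpy, scipy, OpenCV 4.12 (cv2) and the standard library are available. Lean on these libraries where they do the work, as an engineer would, in place of code of your own. Each camera call takes 0.05 s, during which the arm holds its last target.

## Task

Load the grey moulded cover onto the tilted nest: lay it flat on the slope, long way up the slope and right way up, its lower end pushed gently home against the adjustable ledge so that the part-present plunger is pushed in, its right-hand side home against the corner stop, and let go of it. Then lock it down: with the blade of the blue key in the slot, turn the cam lock clockwise a quarter turn until it seats with its red tongue over the cover, and stand the key back in its block. Turn the lock only with the key, and leave the other things on the bench where they are.

Things in the scene. Friction and masses are not known exactly. Their poses are not given: they have to be found in the camera images.
- cover_center (a point): centre of the loose grey moulded cover, a solid rounded box 52 (x) by 88 (y) by 24 mm (z, up), about 45 g; this point is 12 mm above its flat underside. It starts flat on the bench, right way up; grasp it across the 52 mm. Thin moulding: do not press it on the nest with more than 40 N. Either end may go down the slope.
- nest_table: inclined grey metal top, 165 x 96 mm, of the nest bolted to the bench; rises 25 degrees away from the robot. x: up the slope, y: left, z: out of the top. Origin on the top's surface, 28 mm above the bench. The corner stop (22 mm long, 12 wide, 14 high) stands at x 0 to 22, inner face y = 0: a cover home on it and flat has its centre at y 26, z 12 mm. Friction holds the cover where it is put.
- part_pin (a joint): how far the part-present plunger (6 mm round, light spring, under 0.2 N) in the ledge is pushed in, m: 0 = out, 4 mm proud of the ledge, 0.004 = flush, cover home. The dark ledge (65 mm along y, 12 thick, 14 high) crosses the foot of the slope; its inner face is clamped somewhere at x = 0 to 8 mm of nest_table, not told where: feel for it. A home cover's centre is then at x = 44 to 52 mm.
- cam_lock (a joint): turn of the slotted cam lock, rad, about the nest top's normal (at x 130, y 26 mm of nest_table): 0 = open, red tongue and slot across the slope (tongue to the right); grows clockwise seen from above; 1.571 = seated at its stop, tongue pointing down the slope over the cover's upper end. Starts at 0 to 0.2, stays where it is left, takes about 0.1 N m.
- cam_slot (a point): centre of the floor of the slot across the lock's round brass head (29 mm across), on its axis, 35 mm above the nest's top. Slot 4.3 mm wide, 6.5 mm deep, open at both ends, mouth bevelled to 6 mm; it runs along this point's y, z points out of it.
- cam_tongue (a point): tip of the lock's red tongue (14 mm wide, 6 mm thick), on its upper face, 52 mm from the axis, 32 mm above the nest's top; axes as cam_slot. It passes 2 mm above a cover that lies flat. While the lock is open, the top is clear from the plunger up to x = 111 mm of nest_table.
- key_grip (a point): middle of the loose key's blue flat grip: 34 mm wide (x), 10 mm thick (y, grasp across it), 44 mm high (z, along the key, blade to grip). Key 93 mm long, 0.1 kg: grip 49 to 93 mm from the blade's tip, round collar 30 mm across at 44 to 49 mm, then a 12 mm round shank and the blade. Starts upright in key_block, blade down.
- key_tip (a point): middle of the blade's tip edge at the key's lower end, 71 mm from key_grip, same axes. The flat blade is 17 mm wide (x), 2.8 mm thick (y), 12 mm long.
- key_block: grey plastic block fixed on the bench, 46 (x) by 56 (y) by 50 mm high, origin at the centre of its underside. An upright hole, 15 (x) by 25 mm (y), goes through its middle; the key hangs in it by its collar on the block's top, blade's width along this y, tip 6 mm above the bench.
- threadlock: small red bottle with white nozzle, 98 mm high, standing behind the nest; origin at its underside. Leave it alone.
- grease_tin: flat round tin with green lid, 69 mm across, 28 mm high, at the front of the bench; origin at its underside. Leave it alone.
- spanner: open-ended spanner 137 mm long, 8 mm high, lying near the front edge; origin at its underside. Leave it alone.

How it is judged (in metres and radians):
On the way, in this order (a step that is already met when the one before it is completed fails the run):
1. the cover lies flat and right way up on the nest's top, home against the ledge (plunger in to within 1.5 mm of flush) and the corner stop (within 1.5 mm), let go, with the cam lock still open (value of joint part_pin above 0.0025 m and x of cover_center in the frame of nest_table between 0.042 and 0.055 m and y of cover_center in the frame of nest_table between 0.0245 and 0.0275 m and z of cover_center in the frame of nest_table between 0.0105 and 0.0135 m and angle between the y axis of cover_center and the x axis of nest_table, either way round below 0.07 rad and angle between the z axis of cover_center and the z axis of nest_table, either way round below 0.05 rad and angle between cover_center's own z axis and vertical below 0.8 rad and contact force between the fingers and cover below 0.1 N and value of joint cam_lock below 0.5 rad), for 0.2 s.
2. the cam lock is turned fully home, the key's blade in its slot (value of joint cam_lock above 1.45 rad and distance between key_tip and cam_slot below 0.008 m), for 0.1 s.
At the end, for the whole second after the job is handed in: The cover rests flat, right way up, within 1.5 mm of the ledge (plunger in 2.5 mm or more) and of the corner stop, square to 4 degrees; the cam lock stands at 1.45 rad or more; the key stands upright in its block, seated within 6 mm; both are released and at rest (value of joint part_pin above 0.0025 m and x of cover_center in the frame of nest_table between 0.042 and 0.055 m and y of cover_center in the frame of nest_table between 0.0245 and 0.0275 m and z of cover_center in the frame of nest_table between 0.0105 and 0.0135 m and angle between the y axis of cover_center and the x axis of nest_table, either way round below 0.07 rad and angle between the z axis of cover_center and the z axis of nest_table, either way round below 0.05 rad and angle between cover_center's own z axis and vertical below 0.8 rad and value of joint cam_lock above 1.45 rad and horizontal distance between key_tip and key_block below 0.01 m and height (world z) of key_tip below 0.012 m and angle between key_grip's own z axis and vertical below 0.15 rad and contact force between the fingers and key below 0.1 N and contact force between the fingers and cover below 0.1 N and linear speed of each of key, cover below 0.02 m/s); the robot touches nothing.
It fails at once if the lock is pushed by the robot itself instead of the key (contact force between any of the fingers, the arm and cam_lock above 2 N).
It fails at once if another thing on the bench is moved by more than 20 mm (distance of any of threadlock, grease_tin, spanner from where it was at the start of the episode above 0.02 m).
It fails at once if the cover is forced against the nest (over 40 N) (contact force between cover and nest_table above 40 N).
It also fails if it takes over 67 s, if anything falls off the work surface, if the arm or the gripper's body presses on something with over 40 N, if the wrist force passes 120 N, or if a joint passes its speed limit or range.

## Working session

There is one attempt and no reset: what is moved stays moved. The work goes in short steps, each a Python script; the robot and the scene stay as the last script left them, time stands still between calls to the robot, and variables do not carry over. Pictures are saved under pics/ and viewed, and the job is handed in when it is done.

```bash
ls -la; mkdir -p pics; python3 - <<'E'
from station import env, planner, snapshot, status
import cv2
for n in ("scene","top","wrist"):
    s=snapshot(n); cv2.imwrite(f"pics/{n}0.png",s["img"]); print(n,s["mtx"].tolist(),s["R"].tolist(),s["t"].tolist())
import pickle
print(status.current_clock(), status.current_force())
E
```

```text
total 12
drwxr-xr-x  3 agent agent 4096 Dec  6 23:45 .
drwxr-xr-x 23 root  root  4096 Dec  6 23:45 ..
drwxr-xr-x  2 agent agent 4096 Dec  6 23:45 pics
scene [[383.16606362793453, 0.0, 258.5428495126606], [0.0, 383.16606362793453, 190.9959459309526], [0.0, 0.0, 1.0]] [[-0.5234465514391244, -0.8520574883599685, 0.001320725630257368], [-0.6542646124286657, 0.40094202945450397, -0.6412357647078581], [0.5458402007090133, -0.336516753738363, -0.7673427850337414]] [467.85531208531927, 356.8159631161924, 700.5645492570043]
top [[360.42295598223455, 0.0, 258.2413125905758], [0.0, 360.42295598223455, 196.35501513753485], [0.0, 0.0, 1.0]] [[-0.01366882288723952, -0.9995301573039743, -0.027434064969853757], [-0.9858083112931032, 0.018062081229332564, -0.1669003732982789], [0.167317472686857, 0.024763397617408495, -0.9855920238476594]] [221.0014613756162, 570.7789970785548, 864.2952287694688]
wrist [[337.74112297859045, 0.0, 255.25302926968172], [0.0, 337.74112297859045, 189.33497216400582], [0.0, 0.0, 1.0]] [[0.3557323104008853, -0.934586274945866, -0.001737244847259658], [-0.8962326061370061, -0.3416595998428132, 0.2829060507167004], [-0.26499365847831086, -0.0990818475708842, -0.9591460516773354]] [-548.7558928542619, -32.32672358943468, 392.0417144013791]
0.15 [ 0.7834953  -0.32725735  0.68054608]
```

View pics/scene0.png

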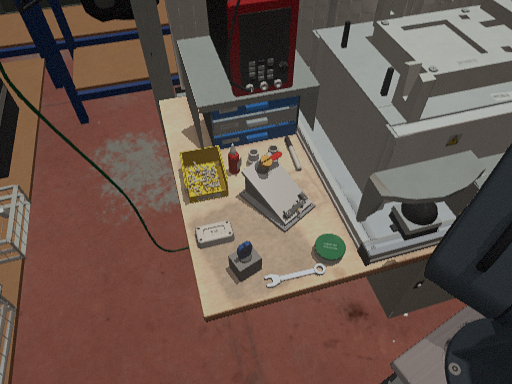

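View pics/top0.png

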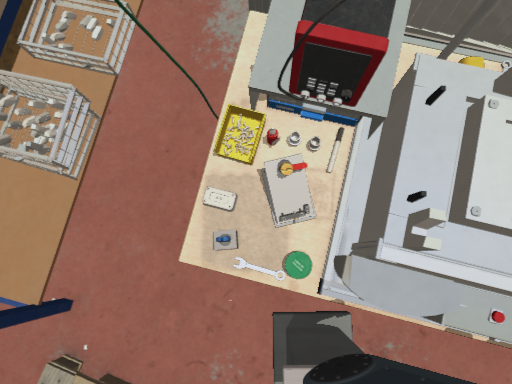

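View pics/wrist0.png

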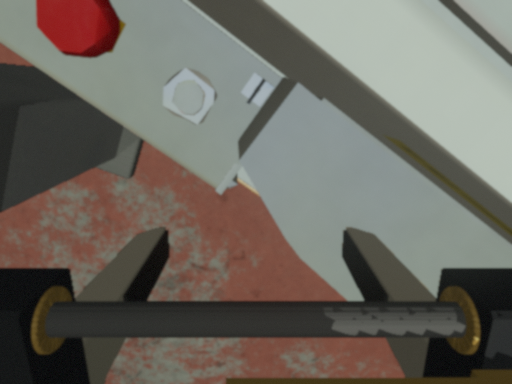

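The scene view shows the nest (~275,195), cover (213,233), key in its block (245,255), tin (330,247), spanner (295,277) and bottle (234,158). In the top view the same things are at nest (288,195), cover (220,199), block (225,240), tin (297,265), spanner (258,268) and bottle (272,136). Next I'll zoom in and cast rays.

```bash
cat > h.py <<'E'
import numpy as np, cv2
def ray(s,uv):
    K,R,t=[np.array(s[k],float) for k in ("mtx","R","t")]
    d=R.T@np.linalg.solve(K,np.array([uv[0],uv[1],1.0])); return -R.T@t, d/np.linalg.norm(d)
def on_z(s,uv,z):
    o,d=ray(s,uv); return o+d*(z-o[2])/d[2]
def on_plane(s,uv,p,n):
    o,d=ray(s,uv); return o+d*np.dot(np.array(p)-o,n)/np.dot(d,n)
def tri(*obs):
    A=np.zeros((3,3));b=np.zeros(3);L=[]
    for s,uv in obs:
        o,d=ray(s,uv);P=np.eye(3)-np.outer(d,d);A+=P;b+=P@o;L.append((o,P))
    X=np.linalg.solve(A,b); return X,[float(np.linalg.norm(P@(X-o))) for o,P in L]
def proj(s,X):
    c=np.array(s["R"])@np.asarray(X,float)+np.array(s["t"]);p=np.array(s["mtx"])@c;return p[:2]/p[2]
def crop(s,x0,y0,x1,y1,k,fn):
    c=cv2.resize(s["img"][y0:y1,x0:x1],None,fx=k,fy=k,interpolation=cv2.INTER_CUBIC)
    for x in range((x0//10+1)*10,x1,10):
        cv2.putText(c,str(x),((x-x0)*k,8),0,.3,(255,0,255),1); cv2.line(c,((x-x0)*k,10),((x-x0)*k,14),(255,0,255),1)
    for y in range((y0//10+1)*10,y1,10):
        cv2.putText(c,str(y),(0,(y-y0)*k),0,.3,(255,0,255),1)
    cv2.imwrite(fn,c)
E
python3 - <<'E'
from station import env, planner, snapshot, status
from h import *
import pickle
a=snapshot("top"); b=snapshot("scene"); pickle.dump((a,b),open("s0.pkl","wb"))
crop(a,195,110,325,290,4,"pics/t1.png" ) if 0 else crop(a,195,120,325,262,4,"pics/t1.png")
crop(b,180,140,325,290,4,"pics/c1.png")
print("block",on_z(a,(225,240),50),"cover",on_z(a,(220,199),24), on_z(b,(213,233),24))
E
```

```text
block [465.38134748 296.43412638  50.        ] cover [573.63461712 312.84763686  24.        ] [570.80715972 321.9671083   24.        ]
```

View pics/t1.png

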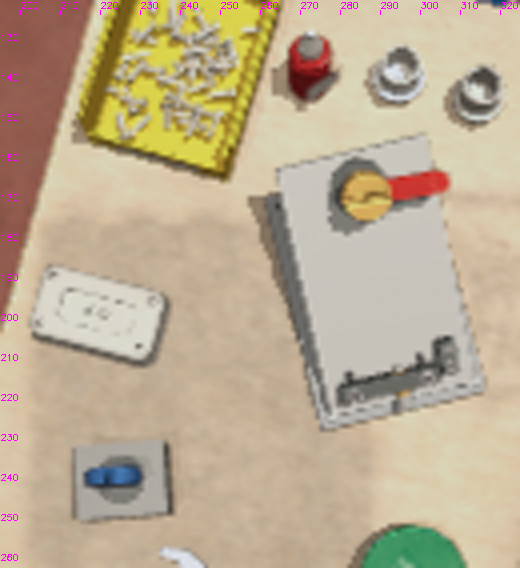

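View pics/c1.png

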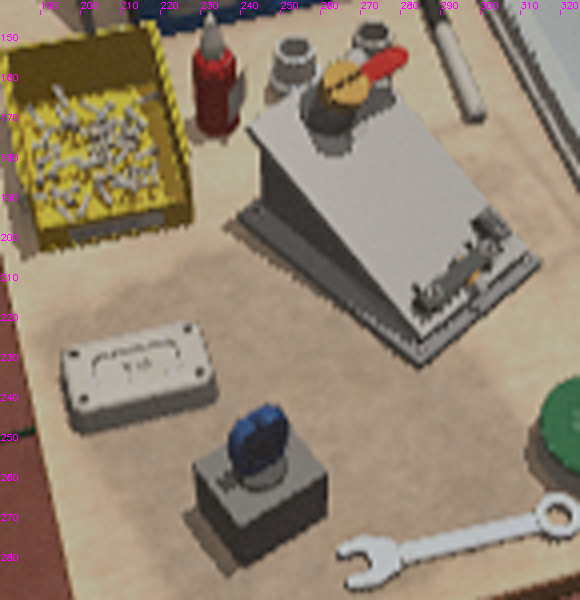

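```bash
python3 - <<'E'
from station import env, planner, snapshot, status
from h import *
import pickle
a,b=pickle.load(open("s0.pkl","rb"))
w=snapshot("wrist"); Rt=np.array(status.current_tool_rot()); p=np.array(status.current_ee_pos())
o=-w["R"].T@w["t"]
np.set_printoptions(precision=3,suppress=True)
print("tool R",Rt,"cam in tool",Rt.T@(o-p),"cam axes in tool\n",Rt.T@w["R"].T)
# coarse: top corners of nest by triangulation
for n,u,v in (("UL",(264.5,163),(242.5,172)),("UR",(301,153.5),(278,163.5)),("cam",(286,169),(266.5,161)),("tongue",(306,165.5),(281,153)),
  ("key top",(223,239),(245,244)),("cov1",(207,187),(196,228)),("cov2",(236.5,194),(228,221)),("LR",(316,217),(315,206)),("covc",(220,198.3),(214,230))):
    print(n,*tri((a,u),(b,v)))
E
```

```text
tool R [[ 0.935  0.356 -0.   ]
 [ 0.356 -0.935  0.   ]
 [ 0.    -0.    -1.   ]] cam in tool [  79.804   -0.461 -140.975] cam axes in tool
 [[-0.    -0.959 -0.283]
 [ 1.     0.    -0.001]
 [ 0.001 -0.283  0.959]]
UL [652.291 194.207  84.037] [0.14821584614640984, 0.1482158461463431]
UR [677.916  88.587  38.563] [14.174083609037092, 14.17408360903691]
cam [627.511 142.594 116.183] [0.7858859480541227, 0.7858859480540826]
tongue [636.944  94.367 109.85 ] [0.45314753391857315, 0.4531475339186882]
key top [465.498 295.542  97.998] [0.073239199382801, 0.07323919938286004]
cov1 [607.419 348.338  18.849] [0.1008219939983474, 0.10082199399809436]
cov2 [589.171 271.663  12.206] [1.4689231626792743, 1.4689231626791877]
LR [524.233  60.713   0.69 ] [0.5797440537373014, 0.5797440537373403]
covc [576.877 314.488  22.265] [1.7419167560424194, 1.7419167560422149]
```

```bash
python3 - <<'E'
from h import *
import pickle
np.set_printoptions(precision=1,suppress=True)
a,b=pickle.load(open("s0.pkl","rb"))
for n,u,v in (("handle1",(444,88),(347,22)),("handle2",(425,194),(390,68)),("boxcorner",(418,56),(318,33)),("red shelf cornr",(383,118),(318,88)),("block rear",(447,210),(440,65)) ):
    print(n,*tri((a,u),(b,v)))
E
```

```text
handle1 [ 714.7 -127.   345.1] [1.8190476927628034, 1.8190476927630743]
handle2 [524.2 -75.  347.7] [2.11440783230067, 2.1144078323007225]
boxcorner [ 813.2 -122.2  277.1] [4.335808096713281, 4.335808096713087]
red shelf cornr [723.  -72.2 183.9] [0.6808797733359347, 0.6808797733358861]
block rear [ 476.6 -115.2  367.2] [20.987538997019755, 20.987538997019666]
```

```bash
python3 - <<'E'
from h import *
import pickle
a,b=pickle.load(open("s0.pkl","rb"))
crop(a,310,40,440,190,4,"pics/t2.png"); crop(b,280,20,420,165,4,"pics/c2.png")
E
```

```text
(no output)
```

View pics/t2.png

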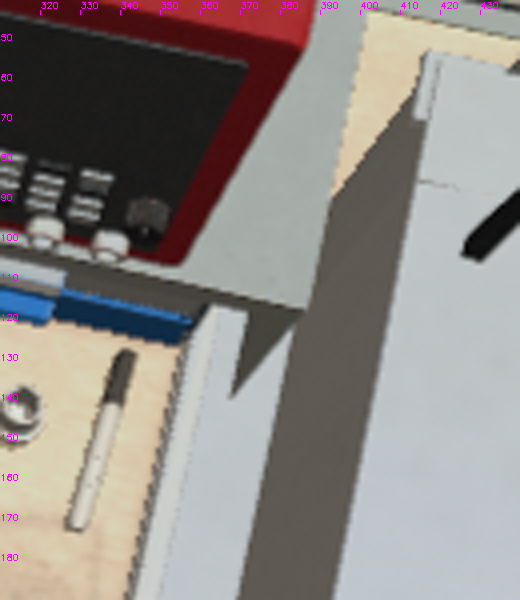

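View pics/c2.png

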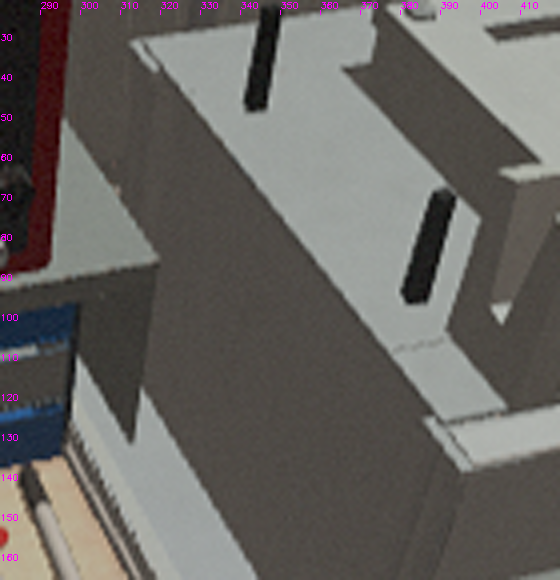

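```bash
python3 - <<'E'
from station import env, planner, snapshot, status
from h import *
import pickle
np.set_printoptions(precision=2,suppress=True)
a,b=pickle.load(open("s0.pkl","rb"))
print("wall top edge", on_z(a,(392,190),280), on_z(a,(400,140),280))
def down(yaw):
    c,s=np.cos(np.radians(yaw)),np.sin(np.radians(yaw)); return np.array([[c,s,0],[s,-c,0],[0,0,-1.]])
j=np.array(status.current_joint_positions()); 
q=planner.ik([350,-100,520],down(12)); print("via",q)
q2=planner.ik([522,113,195],down(12)); print("view",q2)
R=np.array(status.current_tool_rot())
p=np.array(status.current_ee_pos()); 
t0=status.current_clock()
env.servo_line([p[0],p[1],480],400); print(status.current_clock()-t0)
E
```

```text
wall top edge [542.88 -45.75 280.  ] [640.38 -68.34 280.  ]
via [-23.28  -9.14  89.56  -0.    99.58  54.72]
view [ 7.22 21.72 99.84 -0.   58.44 85.22]
0.7417
```

```bash
cat >> h.py <<'E'
def down(yaw):
    c,s=np.cos(np.radians(yaw)),np.sin(np.radians(yaw)); return np.array([[c,s,0],[s,-c,0],[0,0,-1.]])
E
python3 - <<'E'
from station import env, planner, snapshot, status
from h import *
import pickle
t0=status.current_clock()
env.reach([380,0,480],down(12)); print(status.current_clock()-t0)
env.reach([522,113,195],down(12)); print(status.current_clock()-t0, status.current_ee_pos())
w=snapshot("wrist"); cv2.imwrite("pics/w1.png",w["img"]); pickle.dump(w,open("w1.pkl","wb"))
E
```

```text
1.9666000000000001
3.2415999999999996 [522.51485097 112.64199043 196.12841067]
```

View pics/w1.png

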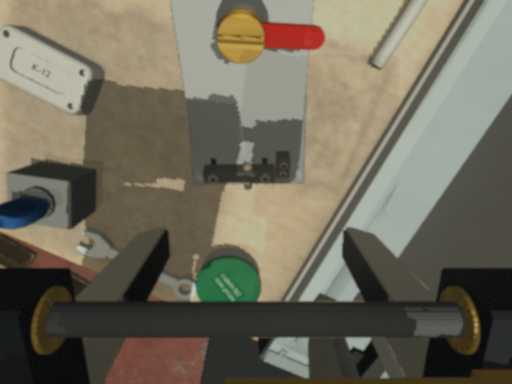

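The wrist view has the whole nest: cam head at (241,36), tongue tip at (324,37), ledge about (205–290,172) and corner stop at (284,160). The slot runs nearly horizontally. Cover at (48,68), key block at (52,195). Zooming in.

```bash
python3 - <<'E'
from h import *
import pickle
w=pickle.load(open("w1.pkl","rb"))
crop(w,165,0,335,75,4,"pics/w1a.png"); crop(w,180,130,320,200,5,"pics/w1b.png"); crop(w,0,15,110,235,2,"pics/w1c.png")
E
```

```text
(no output)
```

View pics/w1a.png

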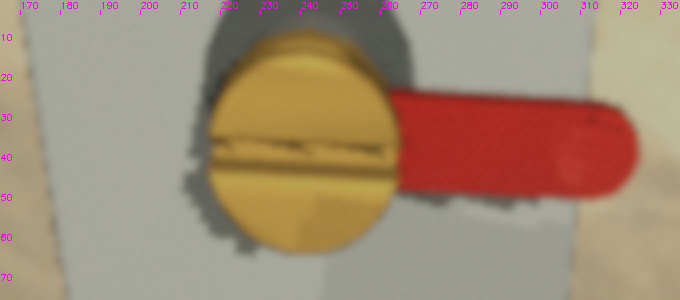

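View pics/w1b.png

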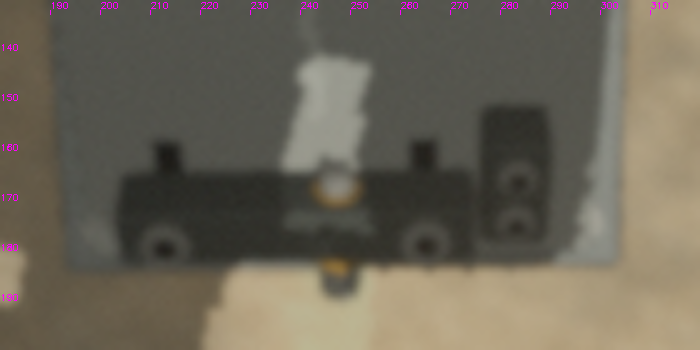

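```bash
python3 - <<'E'
from h import *
import pickle
np.set_printoptions(precision=2,suppress=True)
w=pickle.load(open("w1.pkl","rb")); a,b=pickle.load(open("s0.pkl","rb"))
s25,c25=np.sin(np.radians(25)),np.cos(np.radians(25))
cam=on_z(w,(240.2,39),28+130*s25+41.5*c25)
# head top circle from colour mask
hsv=cv2.cvtColor(w["img"],cv2.COLOR_BGR2HSV)
red=((hsv[...,0]<6)|(hsv[...,0]>174))&(hsv[...,1]>150)&(hsv[...,2]>110); red[75:]=0
n,l,st,ce=cv2.connectedComponentsWithStats(red.astype(np.uint8)); i=1+np.argmax(st[1:,4]); print("red",st[i],ce[i])
ys,xs=np.where(l==i); tip=xs.max(); 
# centre line
cols=np.arange(275,308); mid=[ys[xs==c].mean() for c in cols]; k=np.polyfit(cols,mid,1); print("tongue centreline",k, tip)
st1=on_z(w,(275,151.5),28+22*s25+14*c25); st2=on_z(w,(288.5,151.5),28+22*s25+14*c25)
print("cam",cam,"stop",st1,st2,np.linalg.norm(st1-st2))
d=(cam-st1)[:2]; print("len",np.linalg.norm(d),"exp",np.hypot(86.26,26))
yaw=np.degrees(np.arctan2(d[1],d[0])-np.arctan2(26,86.26)); print("yaw",yaw)
# ledge ends yaw (height 14 above, x~? )
l1=on_z(w,(203.5,165.5),43);l2=on_z(w,(272,165.5),43);e=l1-l2;print("ledge",np.linalg.norm(e),np.degrees(np.arctan2(-e[0],e[1])))
b1=on_z(w,(194,183),22);b2=on_z(w,(303,182.5),22);e=b1-b2;print("bottom edge",np.linalg.norm(e),np.degrees(np.arctan2(-e[0],e[1])),b1,b2)
tp=on_z(w,(tip+.5,np.polyval(k,tip)),28+130*s25+32*c25); tq=on_z(w,(275,np.polyval(k,275)),28+130*s25+32*c25)
e=tq-tp;print("tongue tip",tp,"dir yaw",np.degrees(np.arctan2(-e[0],e[1])))
# cam via top/scene
for s,u in ((a,(285.8,169)),(b,(266.3,160.5))): print(on_z(s,u,120.5))
E
```

```text
red [ 263   22   61   27 1354] [292.6   36.07]
tongue centreline [ 0.05 21.99] 323
cam [626.77 144.59 120.55] stop [554.32 102.84  49.99] [556.72  91.5   49.99] 11.586986214944625
len 83.61770903422779 exp 90.09321617080833
yaw 13.179526719607294
ledge 60.94914818016238 11.978007583022084
bottom edge 105.45226049431282 12.252119392682362 [503.61 170.02  22.  ] [525.99  66.97  22.  ]
tongue tip [639.17  95.25 111.94] dir yaw 9.43465354282364
[626.98 143.89 120.5 ]
[625.03 143.89 120.5 ]
```

View pics/w1c.png

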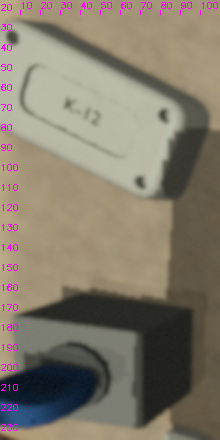

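```bash
python3 - <<'E'
from h import *
import pickle
w=pickle.load(open("w1.pkl","rb"))
w["img"]=np.clip(255*(w["img"]/255.0)**.5,0,255).astype(np.uint8)
crop(w,185,140,315,195,6,"pics/w1d.png")
E
```

```text
(no output)
```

View pics/w1d.png

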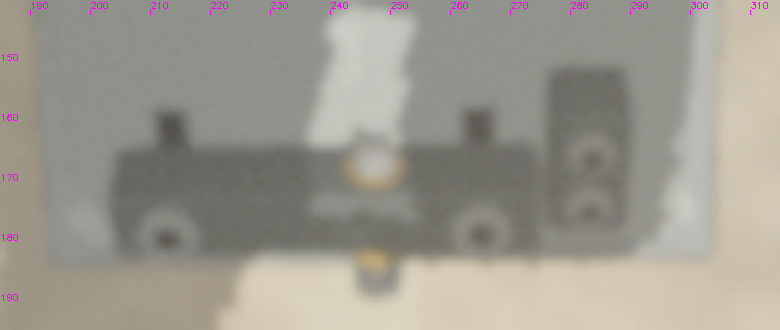

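```bash
python3 - <<'E'
from h import *
import pickle
np.set_printoptions(precision=2,suppress=True)
w=pickle.load(open("w1.pkl","rb"))
s25,c25=np.sin(np.radians(25)),np.cos(np.radians(25))
cam=on_z(w,(240.2,39),28+130*s25+41.5*c25)
z1=28+22*s25
st1=on_z(w,(275.7,151.7),z1); st2=on_z(w,(288.7,151.7),z1)
d=(cam-st1)[:2]; ex=108*c25-41.5*s25
print(st1,np.linalg.norm(st1-st2)); print("len",np.linalg.norm(d),"exp",np.hypot(ex,26)); yaw=np.arctan2(d[1],d[0])-np.arctan2(26,ex); print("yaw",np.degrees(yaw))
for z in (29,31): 
    l1=on_z(w,(203.7,165),z);l2=on_z(w,(273,165),z);e=l1-l2;print("ledge",l1,l2,np.linalg.norm(e),np.degrees(np.arctan2(-e[0],e[1])))
for yaw in (np.radians(12.2),yaw):
  X=np.array([np.cos(yaw)*c25,np.sin(yaw)*c25,s25]);Y=np.array([-np.sin(yaw),np.cos(yaw),0]);Z=np.cross(X,Y);N=np.stack([X,Y,Z],1)
  O1=cam-N@[130,26,41.5]; O2=st1-N@[22,0,0]; print("origin from cam",O1,"from stop",O2)
  O=(O1+O2)/2;O[2]=28
  for nm,uv in (("ledge in L",(203.7,165)),("ledge in R",(273,165)),("edgeL top",(179,60)),("edgeR",(309,60)),("edgeR2",(303,170)),("edgeL2",(192,170)),("stopin",(275.7,165))):
    P=on_plane(w,uv,O,Z); print(nm,N.T@(P-O))
  P=on_plane(w,(323.5,38),O+Z*32,Z); print("tongue",N.T@(P-O))
  A=on_plane(w,(218,36+5.3),O+Z*41.5,Z);B=on_plane(w,(262,44),O+Z*41.5,Z); e=N.T@(A-B); print("slot ang cw deg", np.degrees(np.arctan2(e[0],e[1])), "head c",N.T@((A+B)/2-O))
E
```

```text
[552.25 101.    37.3 ] 11.652497873126345
len 86.33229213288284 exp 84.44483800233924
yaw 12.393429909849988
ledge [524.82 163.02  29.  ] [538.22  99.86  29.  ] 64.56642377960945 11.97795647553445
ledge [525.3  162.81  31.  ] [538.62 100.06  31.  ] 64.14759441868314 11.977956475534517
origin from cam [534.25  97.98  28.  ] from stop [532.76  96.78  28.  ]
ledge in L [ 6.33 65.73  0.  ]
ledge in R [6.03 1.51 0.  ]
edgeL top [103.31  73.78   0.  ]
edgeR [102.9  -22.05   0.  ]
edgeR2 [  0.02 -26.83   0.  ]
edgeL2 [ 0.51 77.32  0.  ]
stopin [ 6.02 -1.    0.  ]
tongue [128.29 -24.56  32.  ]
slot ang cw deg 3.633684796030033 head c [128.81  26.57  41.5 ]
origin from cam [534.41  97.67  28.  ] from stop [532.78  96.72  28.  ]
ledge in L [ 6.55 65.9   0.  ]
ledge in R [ 5.98  1.69 -0.  ]
edgeL top [103.53  73.65   0.  ]
edgeR [102.77 -22.17   0.  ]
edgeR2 [ -0.15 -26.64   0.  ]
edgeL2 [ 0.78 77.5  -0.  ]
stopin [ 5.96 -0.81 -0.  ]
tongue [128.16 -24.71  32.  ]
slot ang cw deg 3.8354408762134957 head c [128.85  26.43  41.5 ]
```

```bash
python3 - <<'E'
from station import env, planner, snapshot, status
from h import *
import pickle
t0=status.current_clock()
env.reach([545,237,160],down(77)); print(t0,status.current_clock()-t0, status.current_ee_pos())
w=snapshot("wrist"); cv2.imwrite("pics/w2.png",w["img"]); pickle.dump(w,open("w2.pkl","wb"))
E
```

```text
4.3333 0.8916999999999993 [545.21972792 236.4972025  160.63173694]
```

View pics/w2.png

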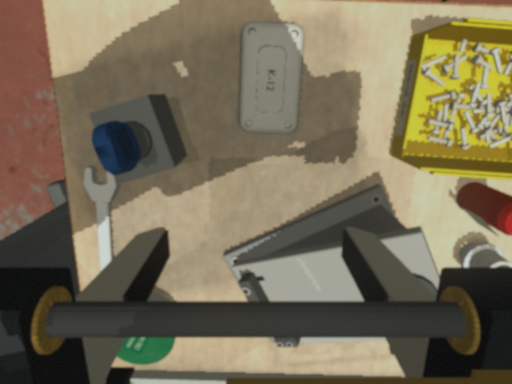

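The cover lies at about (270,77), its long axis nearly along the image's vertical; the key block is at (133,137) with the blue grip at (117,147).

```bash
python3 - <<'E'
from h import *
import pickle
w=pickle.load(open("w2.pkl","rb"))
w["img"]=np.clip(255*(w["img"]/255.0)**.7,0,255).astype(np.uint8)
crop(w,225,10,320,145,4,"pics/w2a.png"); crop(w,80,80,200,190,5,"pics/w2b.png")
E
```

```text
(no output)
```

View pics/w2a.png

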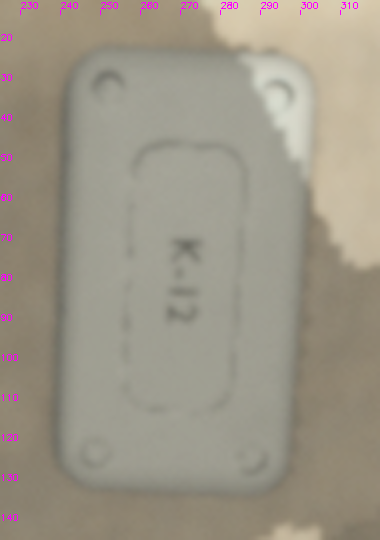

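View pics/w2b.png

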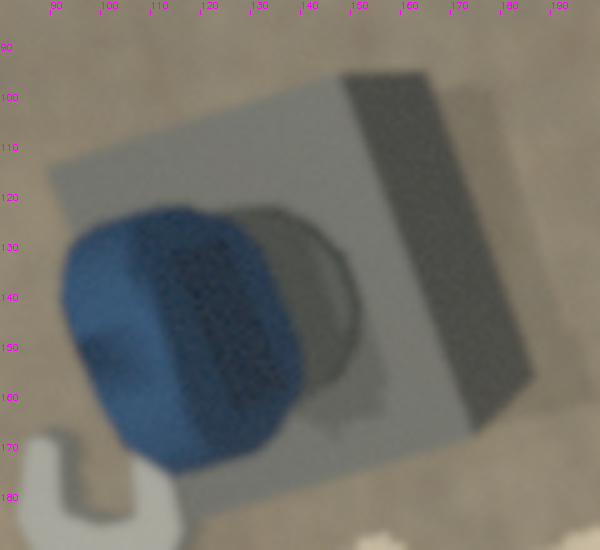

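```bash
python3 - <<'E'
from h import *
import pickle
np.set_printoptions(precision=2,suppress=True)
w=pickle.load(open("w2.pkl","rb"))
P=[on_z(w,u,24) for u in ((249,31),(292,34),(247,124),(285.5,126))]
print("screws",[p[:2] for p in P],np.mean(P,0)); 
for i,j in ((2,0),(3,1)): d=P[i]-P[j]; print(np.linalg.norm(d),np.degrees(np.arctan2(-d[1],-d[0])))
for i,j in ((0,1),(2,3)): d=P[j]-P[i]; print(np.linalg.norm(d),np.degrees(np.arctan2(d[1],d[0]))+90)
E=[on_z(w,u,20) for u in ((241,40),(302.5,40),(239,115),(298.3,115))]
print("edges mean",np.mean(E,0),[np.linalg.norm(E[0]-E[1]),np.linalg.norm(E[2]-E[3])], [np.degrees(np.arctan2(*(E[i]-E[j])[:2][::-1])) for i,j in((0,2),(1,3))])
T=[on_z(w,u,20) for u in ((272,22.5),(268,133))]; print("ends",T,np.mean(T,0),np.linalg.norm(T[0]-T[1]))
B=[on_z(w,u,50) for u in ((89,114.5),(147.5,95),(174,167))]
print("block",B,(B[0]+B[2])/2,np.linalg.norm(B[1]-B[0]),np.linalg.norm(B[2]-B[1]))
for d in (B[1]-B[0],B[1]-B[2]): print(np.degrees(np.arctan2(d[1],d[0])))
E
```

```text
screws [array([569.01, 356.61]), array([600.14, 347.21]), array([551.35, 289.8 ]), array([581.43, 281.12])] [575.48 318.68  24.  ]
69.11245379026006 75.19557911644331
68.69171303454084 74.1925115017988
32.519631295080494 73.18924011175902
31.305172661201212 73.90104118381107
edges mean [577.37 319.77  20.  ] [np.float64(47.31876798033116), np.float64(48.426188199328514)] [np.float64(74.50195782045182), np.float64(75.6242876315342)]
ends [array([587.46, 359.  ,  20.  ]), array([566.39, 278.33,  20.  ])] [576.93 318.67  20.  ] 83.3780411575807
block [array([441.95, 324.95,  50.  ]), array([487.78, 328.29,  50.  ]), array([490.77, 273.33,  50.  ])] [466.36 299.14  50.  ] 45.95672958278404 55.04475669318291
4.173972759852706
93.11479127309447
```

Measured values agree with the given sizes:
- **Cover:** centre (576.7, 318.8), long axis at 74.7°
- **Block:** centre (466.4, 299.1), yaw about 3.6°
- **Nest:** origin (533.5, 97.4, 28), yaw 12.2°

Next I'll grasp the cover.

```bash
python3 - <<'E'
from station import env, planner, snapshot, status
from h import *
np.set_printoptions(precision=2,suppress=True)
R=down(74.7)
t0=status.current_clock()
env.reach([576.7,318.8,80],R)
print(env.servo_line([576.7,318.8,31],80,R,guard=8), status.current_ee_pos(), status.current_force())
env.gripper_to(0.0); print(status.current_gripper_width()*93, status.current_ee_pos(), status.current_force())
env.servo_line([576.7,318.8,110],150); print(status.current_gripper_width()*93,status.current_ee_pos(), status.current_force(), t0,status.current_clock())
w=snapshot("wrist"); cv2.imwrite("pics/w3.png",w["img"])
E
```

```text
False [576.88 318.89  31.15] [ 0.36 -0.06  0.75]
51.39106682259772 [576.69 318.81  31.03] [ 0.25 -0.35  0.98]
51.66926497751342 [576.26 318.58 109.2 ] [ 0.57  0.18 -2.14] 5.275 7.975
```

View pics/w3.png

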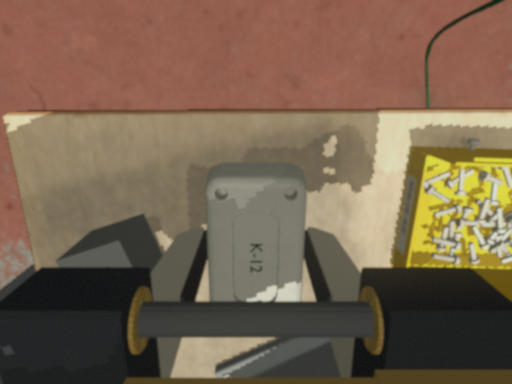

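The cover is held squarely: its edges are at columns 208 and 306 and the K-12 axis is upright in the picture. Now over to the nest.

```bash
cat >> h.py <<'E'
from math import radians
def nest(yaw=12.2,O=(533.5,97.4,28)):
    a=radians(yaw);c,s=np.cos(radians(25)),np.sin(radians(25))
    X=np.array([np.cos(a)*c,np.sin(a)*c,s]);Y=np.array([-np.sin(a),np.cos(a),0]);N=np.stack([X,Y,np.cross(X,Y)],1)
    return N,np.array(O,float)
def toolrot(N,ang=0):
    """tool x = nest x turned ccw (seen from above) by ang deg, tool z = -nest z"""
    c,s=np.cos(radians(ang)),np.sin(radians(ang)); x=N@[c,s,0]; z=-N[:,2]; return np.stack([x,np.cross(z,x),z],1)
E
python3 - <<'E'
from station import env, planner, snapshot, status
from h import *
np.set_printoptions(precision=2,suppress=True)
N,O=nest(); R=toolrot(N)
f=lambda p:O+N@np.array(p,float)
g=lambda:N.T@(np.array(status.current_ee_pos())-O)
print(planner.ik(f((60,30,150)),R),planner.ik(f((60,30,31)),R))
env.servo_line([560,300,200],250)
env.reach(f((60,30,130)),R); print(g())
env.servo_line(f((60,30,45)),120,R); env.wait(.2); print(g(),status.current_force(),status.current_gripper_width()*93,status.current_clock())
for n in("wrist","scene"):
  w=snapshot(n); cv2.imwrite(f"pics/{n}4.png",w["img"])
  if n=="scene": crop(w,220,120,330,250,4,"pics/c4.png")
E
```

```text
[  7.61  13.76 116.46   4.6   24.91  81.67] [  8.1   29.56 112.97   7.93  12.65  78.54]
[ 59.97  30.16 129.31]
[60.47 30.01 45.58] [-0.39  0.63 -0.75] 51.611733653081515 10.35
```

View pics/wrist4.png

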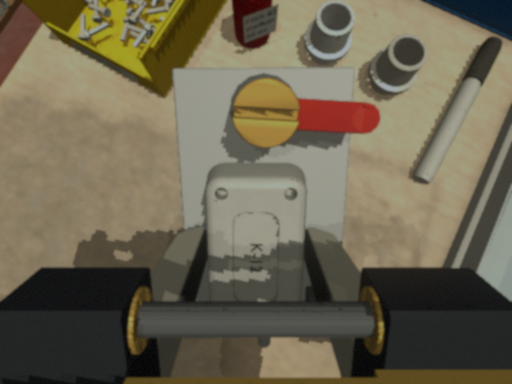

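View pics/c4.png

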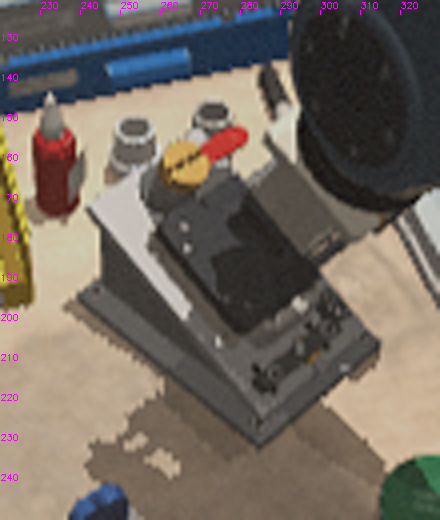

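The wrist view shows the nest's upper edge level at row 68 (cols 174–354), so the yaw is right. The cover is clear of the lock, with the head at (266,113) and the tongue tip at (379,118). This view also gives a better slot measurement.

```bash
python3 - <<'E'
from station import env, planner, snapshot, status
from h import *
import pickle
w=snapshot("wrist"); pickle.dump(w,open("w4.pkl","wb"))
crop(w,165,60,390,160,3,"pics/w4a.png"); crop(w,222,70,312,155,6,"pics/w4b.png")
E
```

```text
(no output)
```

View pics/w4a.png

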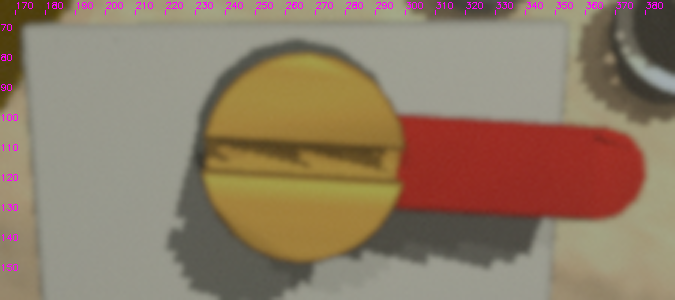

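View pics/w4b.png

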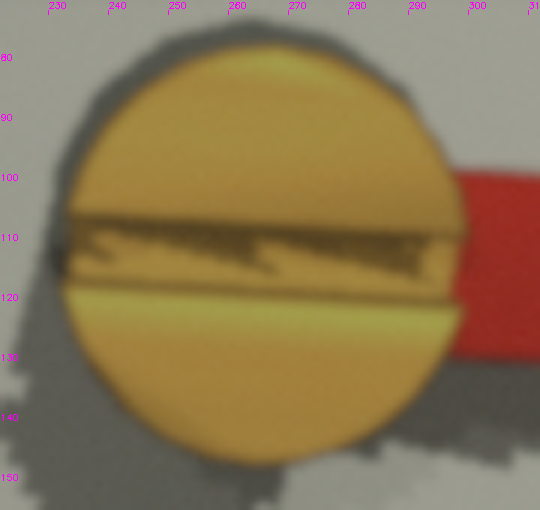

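```bash
python3 - <<'E'
from h import *
import pickle
np.set_printoptions(precision=2,suppress=True)
w=pickle.load(open("w4.pkl","rb")); N,O=nest()
m=lambda uv,h: N.T@(on_plane(w,uv,O+N[:,2]*h,N[:,2])-O)
print("head c",m((265.6,112.8),41.5),"L",m((232.5,113),41.5),"R",m((298.5,113),41.5),"slot mid",m((265.6,113.5),41.5))
for p,q in (((234,106),(298,109.5)),((232,117.5),(298,121))):
    e=m(p,41.5)-m(q,41.5); print("slot deg",np.degrees(np.arctan2(e[0],e[1])))
e=m((305,115),32)-m((378.5,117.8),32); print("tongue",m((378.5,117.8),32),np.degrees(np.arctan2(e[0],e[1])))
a=m((173.5,69),0);b=m((354.5,68.5),0);print("upper corners",a,b,a-b)
for p in ((179,160),(348,160)): print(m(p,0))
E
```

```text
head c [130.67  26.3   41.5 ] L [130.59  40.16  41.5 ] R [130.58  12.52  41.5 ] slot mid [130.38  26.3   41.5 ]
slot deg 3.0658411198403597
slot deg 3.000558678270241
tongue [127.86 -24.57  32.  ] 2.152667155548843
upper corners [150.32  73.19  -0.  ] [150.53 -20.94   0.  ] [-0.21 94.13 -0.  ]
[102.2   73.41  -0.  ]
[102.17 -21.3    0.  ]
```

```bash
python3 - <<'E'
from station import env, planner, snapshot, status
from h import *
np.set_printoptions(precision=2,suppress=True)
N,O=nest(); R=toolrot(N)
f=lambda p:O+N@np.array(p,float)
g=lambda:N.T@(np.array(status.current_ee_pos())-O)
F=lambda:N.T@np.array(status.current_force())
env.servo_line(f((60,30,34)),60,R); env.wait(.15); print(g(),F())
print(env.servo_line(f((60,30,27)),8,R,guard=3)); env.wait(.1); print(g(),F(),status.current_clock())
E
```

```text
[60.   30.   33.98] [-0.56  0.27 -0.95]
True
[60.08 29.96 31.08] [ 1.41 -1.32  5.39] 11.5833
```

```bash
python3 - <<'E'
from station import env, planner, snapshot, status
from h import *
np.set_printoptions(precision=2,suppress=True)
N,O=nest(); R=toolrot(N)
f=lambda p:O+N@np.array(p,float)
g=lambda:N.T@(np.array(status.current_ee_pos())-O)
F=lambda:N.T@np.array(status.current_force())
env.servo_line(f((60,30,31.3)),20,R); env.wait(.1); print(g(),F())
print(env.servo_line(f((54,30,31.3)),30,R,guard=3.5)); print(g(),F())
print(env.servo_line(f((38,30,31.3)),10,R,guard=3)); print(g(),F()); env.wait(.1); print(g(),F(),status.current_clock())
E
```

```text
[59.71 30.03 31.15] [-0.07 -0.33 -0.17]
False
[53.71 29.99 31.26] [ 0.17 -0.94 -1.3 ]
True
[52.65 30.01 31.29] [ 1.32 -0.09 -0.27]
[52.63 29.98 31.21] [ 2.44 -0.68  0.3 ] 12.9167
```

```bash
python3 - <<'E'
from station import env, planner, snapshot, status
from h import *
np.set_printoptions(precision=2,suppress=True)
N,O=nest(); R=toolrot(N)
f=lambda p:O+N@np.array(p,float)
g=lambda:N.T@(np.array(status.current_ee_pos())-O)
F=lambda:N.T@np.array(status.current_force())
p=g()
print(env.servo_line(f((p[0]-5,30,31.3)),8,R,guard=5)); print(g(),F()); env.wait(.15); print(g(),F(),status.current_clock())
w=snapshot("wrist"); cv2.imwrite("pics/w5.png",w["img"]); s=snapshot("scene"); crop(s,220,120,330,250,4,"pics/c5.png"); t=snapshot("top"); crop(t,240,140,340,250,5,"pics/t5.png")
E
```

```text
True
[52.61 30.   31.3 ] [ 2.11 -0.04  0.16]
[52.64 29.97 31.24] [0.61 0.61 0.17] 13.3667
```

View pics/c5.png

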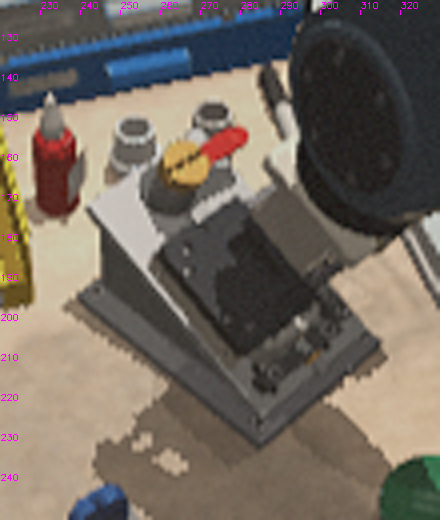

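View pics/w5.png

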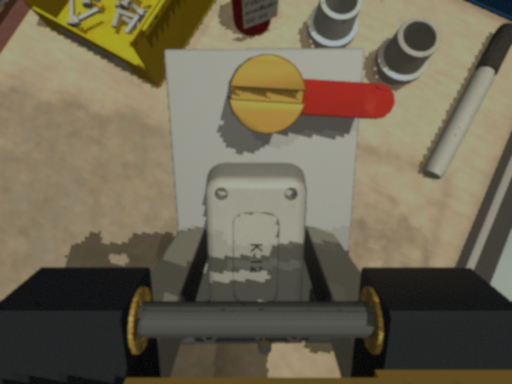

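```bash
python3 - <<'E'
from station import env, planner, snapshot, status
from h import *
np.set_printoptions(precision=2,suppress=True)
N,O=nest(); R=toolrot(N)
f=lambda p:O+N@np.array(p,float)
g=lambda:N.T@(np.array(status.current_ee_pos())-O)
F=lambda:N.T@np.array(status.current_force())
w=snapshot("wrist"); m=lambda uv,h: N.T@(on_plane(w,uv,O+N[:,2]*h,N[:,2])-O)
a,b=m((221,194),24),m((291,193.5),24); print("screws",a,b,"centre est",(a+b)/2-[34.45,0,0], "head",m((267.5,94),41.5))
F0=F()
for k in range(6):
    p=g(); r=env.servo_line(f((p[0]-0.8,30,31.3)),8,R,guard=8); print(r,g(),F(),status.current_clock())
    if r or np.linalg.norm(F()-F0)>6: break
E
```

```text
screws [86.38 46.37 24.  ] [86.62 14.24 24.  ] centre est [52.05 30.31 24.  ] head [130.71  26.07  41.5 ]
False [52.56 29.97 31.37] [ 4.39 -0.18 -1.48] 13.8417
False [52.54 29.95 31.4 ] [ 5.43  0.88 -2.41] 14.0917
False [52.55 29.96 31.39] [ 5.79  0.3  -2.5 ] 14.3417
False [52.53 29.95 31.39] [ 5.03  0.33 -2.4 ] 14.5917
False [52.58 29.96 31.41] [ 5.08  2.03 -2.44] 14.8417
False [52.58 29.97 31.41] [ 5.61  1.39 -2.15] 15.0917
```

```bash
python3 - <<'E'
from station import snapshot
from h import *
import pickle
a,b=pickle.load(open("s0.pkl","rb")); s=snapshot("scene"); t=snapshot("top")
def c(i,x0,y0,x1,y1,k): return cv2.resize(i["img"][y0:y1,x0:x1],None,fx=k,fy=k,interpolation=cv2.INTER_CUBIC)
top=np.hstack([c(a,270,190,320,230,7),c(t,270,190,320,230,7)]); bot=np.hstack([c(b,275,180,325,220,7),c(s,275,180,325,220,7)])
cv2.imwrite("pics/pin.png",np.vstack([top,bot]))
E
```

```text
(no output)
```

View pics/pin.png

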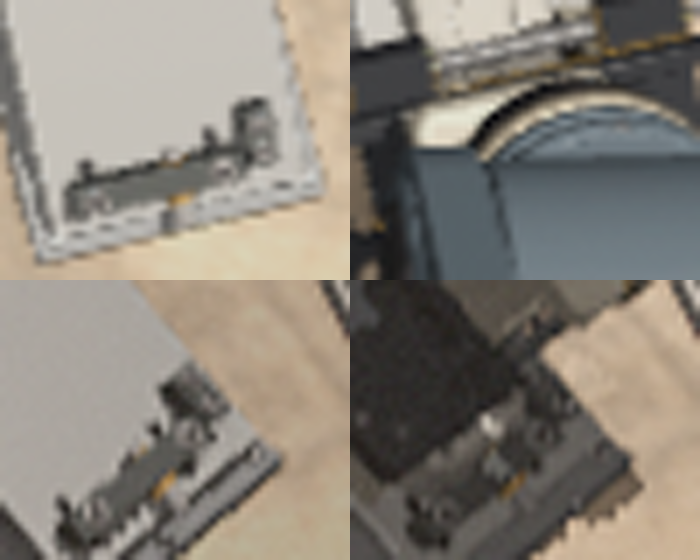

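```bash
python3 - <<'E'
from station import snapshot
from h import *
import pickle
a,b=pickle.load(open("s0.pkl","rb")); s=snapshot("scene"); N,O=nest()
print("scene cam in nest", N.T@(-s["R"].T@s["t"]-O))
k=8;x0,y0,x1,y1=265,180,325,235
im=cv2.resize(np.clip(255*(s["img"]/255.)**.5,0,255).astype(np.uint8)[y0:y1,x0:x1],None,fx=k,fy=k,interpolation=cv2.INTER_CUBIC)
im0=cv2.resize(b["img"][y0:y1,x0:x1],None,fx=k,fy=k,interpolation=cv2.INTER_CUBIC)
def box(im,X,Y,Z,col):
    P=[((proj(s,O+N@[x,y,z])-[x0-.5,y0-.5])*k).astype(int) for x in X for y in Y for z in Z]
    for i in range(8):
        for j in range(i):
            if bin(i^j).count("1")==1: cv2.line(im,tuple(map(int,P[i])),tuple(map(int,P[j])),col,1)
cv2.imwrite("pics/n6.png",im); cv2.imwrite("pics/n0.png",im0)
i2=im.copy(); box(i2,(8,96),(4,56),(0,24),(0,255,0)); box(i2,(0,22),(-12,0),(0,14),(255,0,255)); box(i2,(-6,6),(1,66),(0,14),(255,255,0)); cv2.imwrite("pics/n6b.png",i2)
E
```

```text
scene cam in nest [-3.58952949e-01  4.77496812e+02  8.14193711e+02]
```

View pics/n6.png

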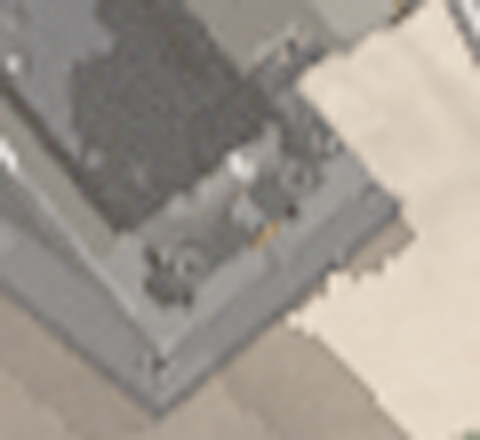

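View pics/n6b.png

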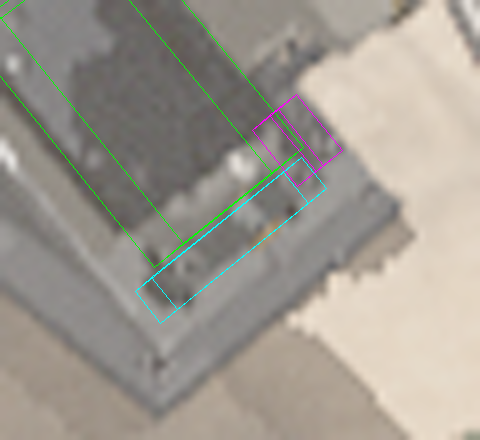

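View pics/n0.png

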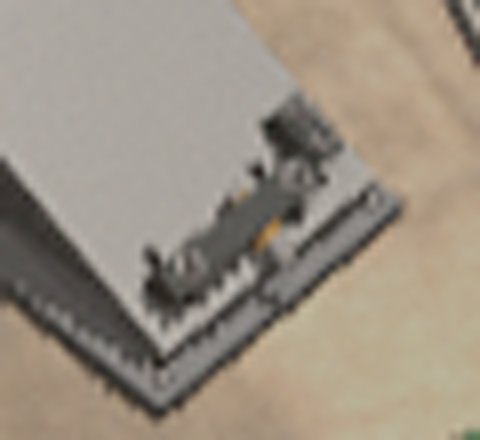

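```bash
python3 - <<'E'
from station import snapshot
from h import *
import pickle
s=snapshot("scene"); N,O=nest()
k=6;x0,y0,x1,y1=225,140,325,235
im=cv2.resize(np.clip(255*(s["img"]/255.)**.5,0,255).astype(np.uint8)[y0:y1,x0:x1],None,fx=k,fy=k,interpolation=cv2.INTER_CUBIC)
pt=lambda p:tuple(int(v) for v in (proj(s,O+N@np.array(p,float))-[x0-.5,y0-.5])*k)
for p in ((96,4,24),(96,56,24),(8,4,24),(8,56,24),(96,56,0),(8,56,0)): cv2.circle(im,pt(p),3,(0,255,0),1)
for p in ((150,74,0),(150,-22,0),(130,26,41.5),(7.4,1,14),(7.4,66,14)): cv2.circle(im,pt(p),3,(0,0,255),1)
cv2.imwrite("pics/n7.png",im)
E
```

```text
(no output)
```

View pics/n7.png

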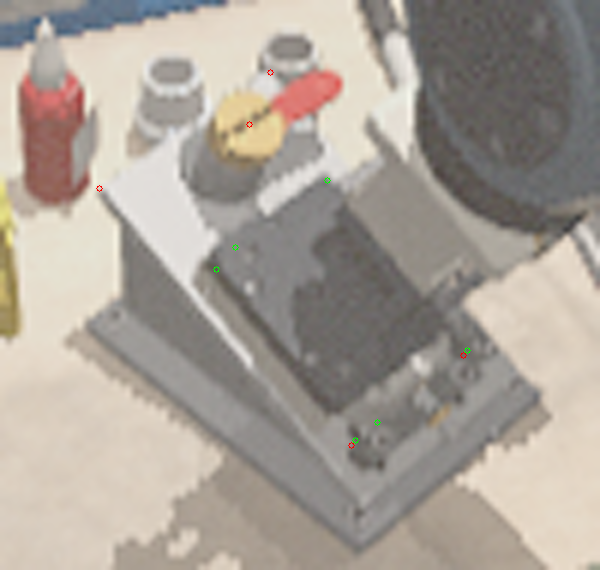

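```bash
python3 - <<'E'
from station import env, planner, snapshot, status
from h import *
np.set_printoptions(precision=2,suppress=True)
N,O=nest(); R=toolrot(N)
f=lambda p:O+N@np.array(p,float)
g=lambda:N.T@(np.array(status.current_ee_pos())-O)
F=lambda:N.T@np.array(status.current_force())
env.servo_line(f((53,30,31.3)),10,R); env.wait(.1); print(g(),F())
r=env.servo_line(f((53,27.5,31.3)),15,R,guard=6); print(r,g(),F())
for k in range(10):
    p=g(); r=env.servo_line(f((53,p[1]-0.9,31.3)),8,R,guard=8); print(r,g(),F(),status.current_clock())
    if r or F()[1]>4: break
E
```

```text
[52.74 30.02 31.27] [ 2.63  0.03 -0.81]
False [52.77 27.31 31.24] [ 1.24 -0.58 -0.2 ]
False [52.78 26.39 31.25] [0.76 0.56 0.08] 16.2667
False [52.82 25.48 31.27] [0.06 0.36 0.39] 16.5333
False [52.89 24.6  31.29] [-0.55  1.15 -0.95] 16.8
True [52.85 24.48 31.23] [0.8  3.94 0.16] 17.0083
```

```bash
python3 - <<'E'
from station import env, planner, snapshot, status
from h import *
np.set_printoptions(precision=2,suppress=True)
N,O=nest(); R=toolrot(N)
f=lambda p:O+N@np.array(p,float)
g=lambda:N.T@(np.array(status.current_ee_pos())-O)
F=lambda:N.T@np.array(status.current_force())
for k in range(3):
    p=g(); r=env.servo_line(f((53,p[1]-0.8,31.3)),8,R,guard=9); print(r,g(),F(),status.current_clock())
    if F()[1]>5: break
y=g()[1]
for k in range(3):
    p=g(); r=env.servo_line(f((p[0]-.8,y-.4,31.0)),8,R,guard=9); print(r,g(),F(),status.current_clock())
env.gripper_to(0.75); print(g(),F(),status.current_gripper_width()*93)
p=g(); env.servo_line(f((p[0],p[1],110)),120,R); print(status.current_clock())
w=snapshot("wrist"); cv2.imwrite("pics/w6.png",w["img"]); s=snapshot("scene"); crop(s,225,140,325,235,6,"pics/c6.png")
import pickle; pickle.dump(w,open("w6.pkl","wb"))
E
```

```text
True [52.81 24.5  31.24] [1.16 3.35 0.89] 17.2167
True [52.81 24.5  31.21] [1.73 3.26 0.23] 17.425
True [52.84 24.47 31.22] [ 1.34  2.   -0.23] 17.6333
False [52.75 24.44 31.22] [2.98 7.21 2.35] 17.8833
False [52.78 24.44 31.23] [3.63 6.94 1.8 ] 18.1333
False [52.75 24.45 31.21] [3.78 7.56 1.53] 18.3833
[51.92 23.98 30.97] [-0.26 -0.55 -0.35] 69.51079919932938
19.7333
```

View pics/w6.png

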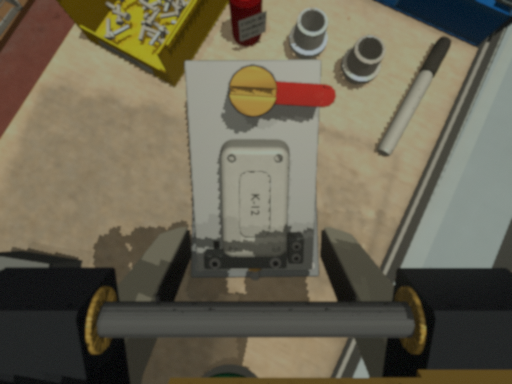

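View pics/c6.png

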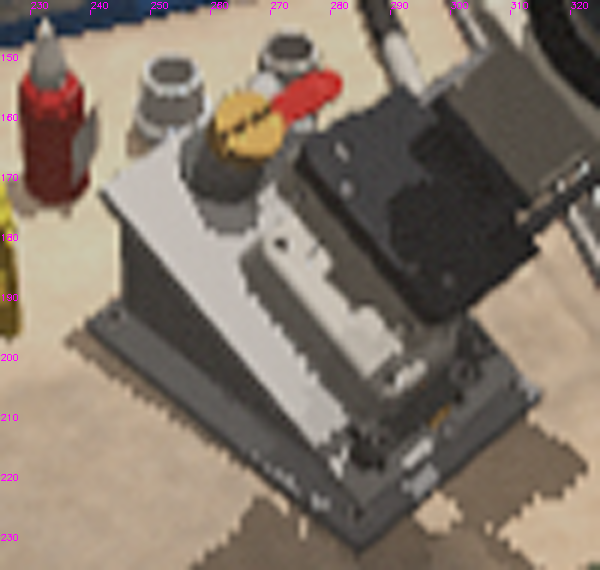

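The black block in the scene crops was the gripper body. The cover lies on the nest, its lower end at the ledge (205–285, row ~250) and its right side by the stop (293,243). Zooming in to check.

```bash
python3 - <<'E'
from h import *
import pickle
w=pickle.load(open("w6.pkl","rb"))
w["img"]=np.clip(255*(w["img"]/255.0)**.6,0,255).astype(np.uint8)
crop(w,180,215,330,285,5,"pics/w6a.png"); crop(w,205,125,320,260,4,"pics/w6b.png")
E
```

```text
(no output)
```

View pics/w6a.png

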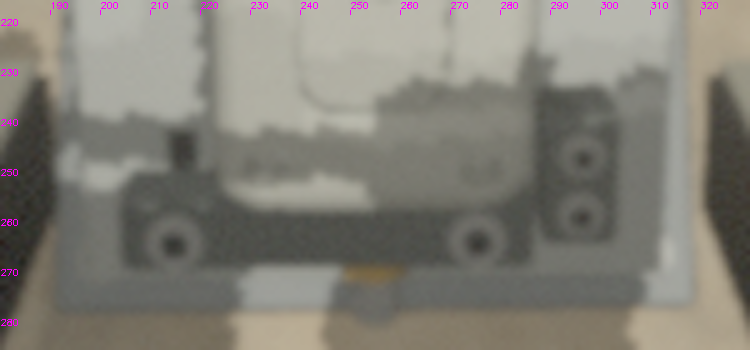

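View pics/w6b.png

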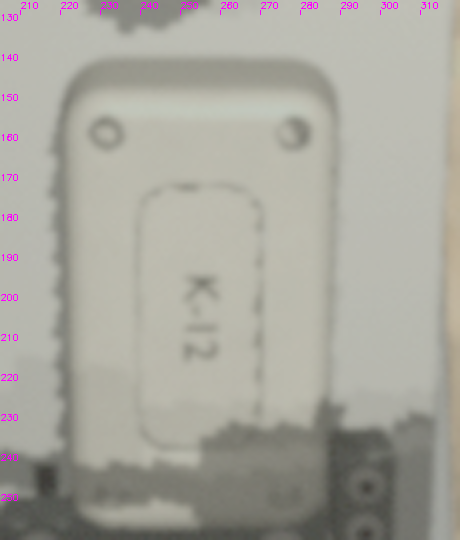

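```bash
python3 - <<'E'
from h import *
import pickle
np.set_printoptions(precision=2,suppress=True)
w=pickle.load(open("w6.pkl","rb")); N,O=nest()
m=lambda uv,h: N.T@(on_plane(w,uv,O+N[:,2]*h,N[:,2])-O)
a,b=m((231,158.7),24),m((277.7,158.7),24); print(a,b,(a+b)/2-[34.45,0,0]); print("right/left edge",m((287.5,190),12),m((221.8,190),12), m((286.5,225),12),m((222.5,225),12)); print("stop inner top",m((287.3,250),14),"head",m((253.5,91),41.5))
print("ledge in top y", m((204,250),0), m((285.5,250),0))
E
```

```text
[86.27 41.2  24.  ] [86.26  9.42 24.  ] [51.82 25.31 24.  ]
right/left edge [60.46  0.97 12.  ] [60.47 49.35 12.  ] [32.72  0.99 12.  ] [32.73 49.61 12.  ]
stop inner top [12.81  0.04 14.  ] head [130.58  25.7   41.5 ]
ledge in top y [ 5.79 66.6   0.  ] [5.79 0.06 0.  ]
```

The cover is home: centre (51.8, 25.3) in a frame where the head reads (130.6, 25.7), with its edges square. Now the key.

```bash
python3 - <<'E'
from station import env, planner, snapshot, status
from h import *
np.set_printoptions(precision=2,suppress=True)
R=down(93.6)
N,O=nest()
print(planner.ik([466.3,298.5,84],R))
env.reach([466.3,298.5,170],R); print(status.current_clock(), status.current_ee_pos())
w=snapshot("wrist"); cv2.imwrite("pics/w7.png",w["img"])
print(env.servo_line([466.3,298.5,84],120,R,guard=8), status.current_ee_pos(), status.current_force())
s=snapshot("scene"); crop(s,200,190,300,290,6,"pics/c7.png"); print(status.current_clock())
E
```

```text
[ 27.81  32.73 101.    -0.    46.27  24.21]
20.7417 [466.25 298.01 169.3 ]
False [466.71 298.6   84.61] [-0.14 -0.51  0.64]
21.7083
```

View pics/w7.png

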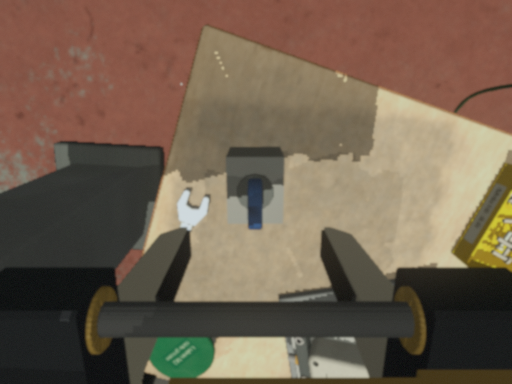

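View pics/c7.png

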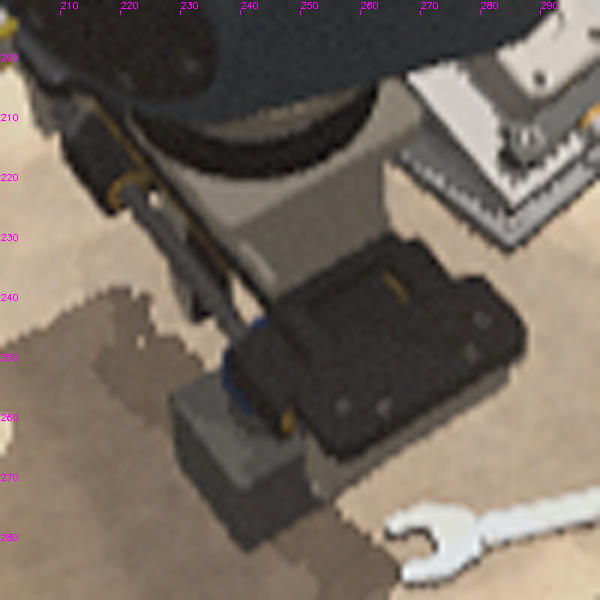

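The key grip runs (255,178)–(256,228), upright in the image and centred between the jaws. Closing and lifting.

```bash
python3 - <<'E'
from station import env, planner, snapshot, status
from h import *
np.set_printoptions(precision=2,suppress=True)
R=down(93.6)
env.gripper_to(0.0); env.wait(.1); print(status.current_gripper_width()*93, status.current_ee_pos(), status.current_force(), status.current_torque())
p=np.array(status.current_ee_pos()); np.save("grasp.npy",p)
env.servo_line([466.3,298.5,155],150,R); env.wait(.1); print(status.current_gripper_width()*93, status.current_force(),status.current_clock())
w=snapshot("wrist"); cv2.imwrite("pics/w8.png",w["img"]); s=snapshot("scene"); crop(s,200,170,300,290,5,"pics/c8.png"); import pickle; pickle.dump((w,s,np.array(status.current_ee_pos())),open("w8.pkl","wb"))
E
```

```text
9.701009317021454 [466.29 298.5   84.  ] [-1.    0.44 -1.15] [-0.1  -0.09 -0.01]
9.782074819884018 [-0.11 -0.15 -1.71] 23.4917
```

View pics/w8.png

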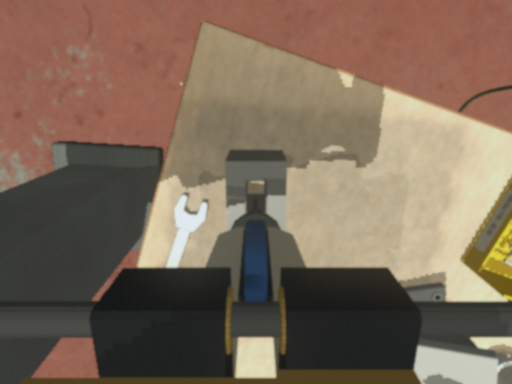

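View pics/c8.png

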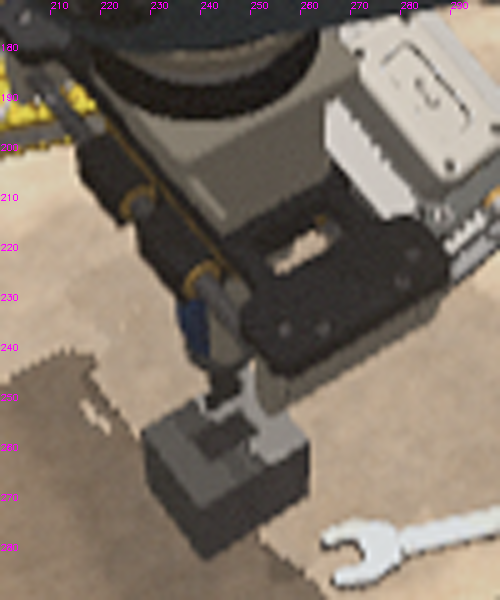

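```bash
python3 - <<'E'
from h import *
import pickle
np.set_printoptions(precision=2,suppress=True)
w,s,p=pickle.load(open("w8.pkl","rb"))
# reconstruct w7 pose by translating camera
c=-w["R"].T@w["t"]+np.array([466.25,298.01,169.3])-p
w7=dict(w); w7["t"]=-w["R"]@c
i=cv2.imread("pics/w7.png"); hsv=cv2.cvtColor(i,cv2.COLOR_BGR2HSV); m=(hsv[...,0]>100)&(hsv[...,0]<130)&(hsv[...,1]>90); m[:,:230]=0;m[:,285:]=0; m[250:]=0
ys,xs=np.where(m); print(xs.min(),xs.max(),ys.min(),ys.max())
for z in (99,93,88): print(z,on_z(w7,(255.5,ys.max()+1),z))
for z in (55,58,62): print(z,on_z(w7,(255.5,ys.min()),z))
for u in ((228,149),(281,149)): print("block rear edge?",on_z(w7,u,0),on_z(w7,u,50))
w7["img"]=i; crop(w7,215,135,300,240,5,"pics/w7a.png")
E
```

```text
248 260 181 227
99 [467.43 288.19  99.  ]
93 [467.59 285.64  93.  ]
88 [467.72 283.52  88.  ]
55 [466.08 309.13  55.  ]
58 [466.03 309.93  58.  ]
62 [465.97 311.01  62.  ]
block rear edge? [439.66 323.33   0.  ] [443.25 332.09  50.  ]
block rear edge? [488.57 326.42   0.  ] [484.28 334.67  50.  ]
```

View pics/w7a.png

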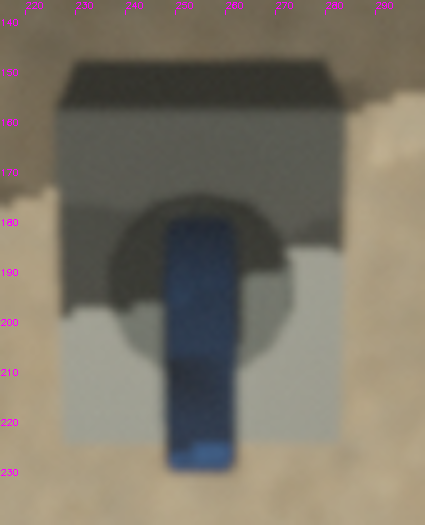

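```bash
python3 - <<'E'
from h import *
import pickle
np.set_printoptions(precision=2,suppress=True)
w,s,p=pickle.load(open("w8.pkl","rb"))
c=-w["R"].T@w["t"]+np.array([466.25,298.01,169.3])-p
w7=dict(w); w7["t"]=-w["R"]@c
print("collar +y edge",on_z(w7,(254.8,174),55),"L/R",on_z(w7,(236.6,192),55),on_z(w7,(273.8,192),55))
r,f=on_z(w7,(255,157),50),on_z(w7,(255,223.7),50); print("block",r,f,(r+f)/2,on_z(w7,(227,190),50),on_z(w7,(283.5,190),50))
E
```

```text
collar +y edge [465.18 314.71  55.  ] L/R [451.75 299.21  55.  ] [481.06 301.07  55.  ]
block [464.55 327.13  50.  ] [468.05 271.23  50.  ] [466.3  299.18  50.  ] [443.77 298.87  50.  ] [489.08 301.73  50.  ]
```

```bash
python3 - <<'E'
from station import env, planner, snapshot, status
from h import *
import pickle
np.set_printoptions(precision=2,suppress=True)
N,O=nest(); R=toolrot(N,87)
f=lambda p:O+N@np.array(p,float)
g=lambda:N.T@(np.array(status.current_ee_pos())-O)
q=f((130.3,24.5,144.5)); print(q,planner.ik(q,R),planner.ik(f((130.3,24.5,113)),R),planner.ik(f((129,25,113)),toolrot(N,-3)))
env.servo_line([466.3,298.5,250],250)
env.reach(f((130.3,24.3,170)),R)
env.servo_line(q,120,R); env.wait(.15); print(g(),status.current_force(),status.current_clock())
w=snapshot("wrist"); cv2.imwrite("pics/w9.png",w["img"]); pickle.dump((w,g()),open("w9.pkl","wb"))
s=snapshot("scene"); crop(s,225,110,325,210,6,"pics/c9.png"); t=snapshot("top"); crop(t,240,130,340,230,6,"pics/t9.png")
E
```

```text
[584.06 133.4  214.03] [  7.59  17.99 106.12   3.78  31.01  -4.42] [  7.71  21.63 105.61   4.05  27.89  -4.65] [  7.76  21.57 105.8    4.03  27.76  85.41]
[130.65  24.88 144.99] [ 0.23  0.36 -0.13] 25.4583
```

View pics/w9.png

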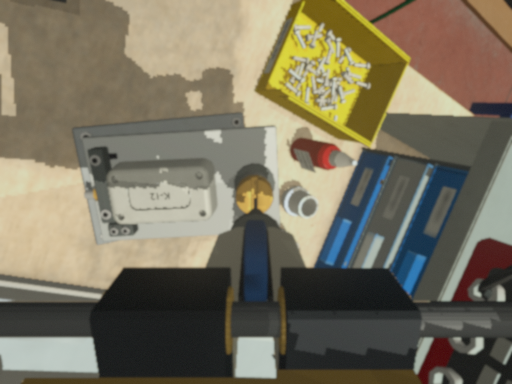

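View pics/c9.png

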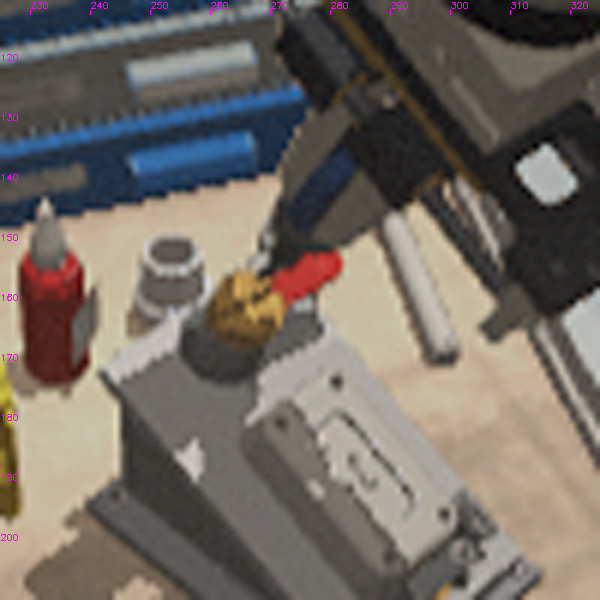

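```bash
python3 - <<'E'
from h import *
import pickle
w,g=pickle.load(open("w9.pkl","rb"))
w["img"]=np.clip(255*(w["img"]/255.0)**.6,0,255).astype(np.uint8)
crop(w,215,155,300,245,7,"pics/w9a.png")
E
```

```text
(no output)
```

View pics/w9a.png

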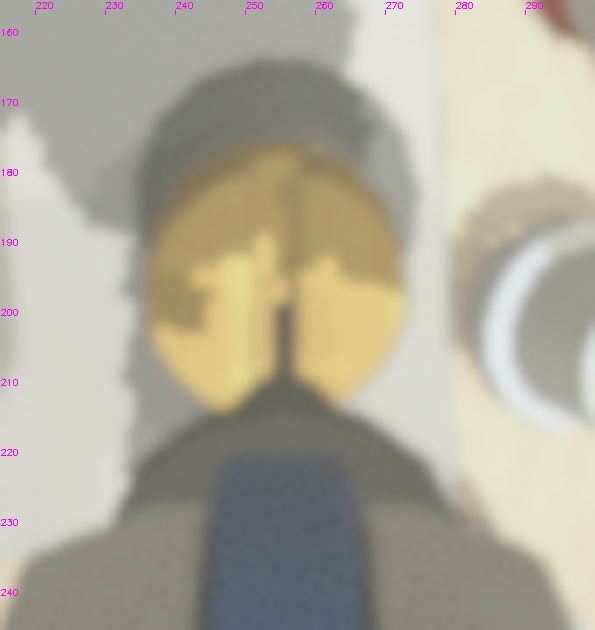

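View pics/t9.png

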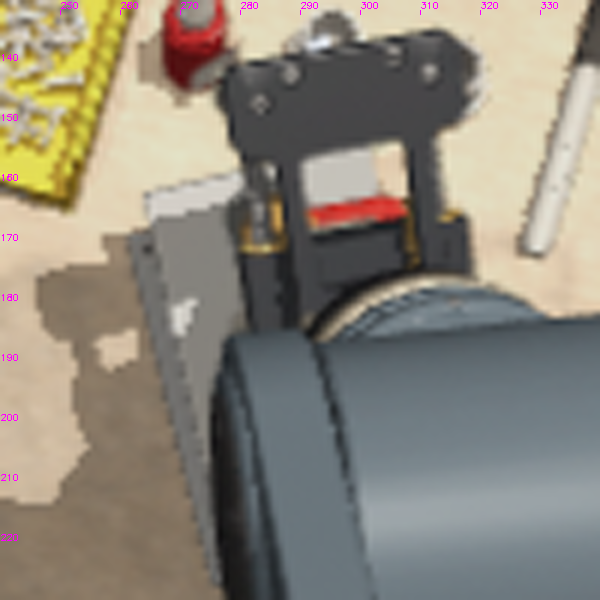

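```bash
python3 - <<'E'
from h import *
import pickle
np.set_printoptions(precision=2,suppress=True)
w,g=pickle.load(open("w9.pkl","rb")); N,O=nest(); R=toolrot(N,87)
p=O+N@g
for d in (0,20,40,66,78): print(d, proj(w,p+R[:,2]*d+R[:,0]*1))
m=lambda uv,h: N.T@(on_plane(w,uv,O+N[:,2]*h,N[:,2])-O)
for r in (190,200): print("head L,R",m((236.6,r),41.5),m((272.2,r),41.5))
print("rear",m((254.5,175.5),41.5),"floor/slot",m((256.3,185),41.5),m((256.3,185),35),m((254.7,205),35), g)
E
```

```text
0 [253.98 266.06]
20 [254.08 246.89]
40 [254.16 231.49]
66 [254.24 215.47]
78 [254.28 209.23]
head L,R [117.69  32.64  41.5 ] [144.51  31.23  41.5 ]
head L,R [117.15  24.72  41.5 ] [144.21  23.3   41.5 ]
rear [131.77  43.18  41.5 ] floor/slot [132.73  35.77  41.5 ] [132.66  33.95  35.  ] [130.57  17.74  35.  ] [130.67  24.74 145.03]
```

Seen along tool y, the head centre is at x = 130.7. This matches the earlier view (130.6), and the tip projects onto the slot line at (254.3,209). Inserting under guard.

```bash
python3 - <<'E'
from station import env, planner, snapshot, status
from h import *
import pickle
np.set_printoptions(precision=2,suppress=True)
N,O=nest(); R=toolrot(N,87)
f=lambda p:O+N@np.array(p,float)
g=lambda:N.T@(np.array(status.current_ee_pos())-O)
F=lambda:N.T@np.array(status.current_force())
env.servo_line(f((130.6,24.6,123)),60,R); env.wait(.1); print(g(),F())
r=env.servo_line(f((130.6,24.6,111)),12,R,guard=4); print(r,g(),F()); env.wait(.1); print(g(),F(),status.current_torque(),status.current_clock())
w=snapshot("wrist"); crop(w,205,145,310,245,6,"pics/w10.png")
E
```

```text
[130.67  24.57 123.06] [ 0.51  0.22 -1.02]
True [130.56  24.61 112.85] [-0.6  -0.11  6.74]
[130.54  24.59 112.87] [-0.7   0.15  7.38] [-0.14  0.16 -0.05] 27.1167
```

View pics/w10.png

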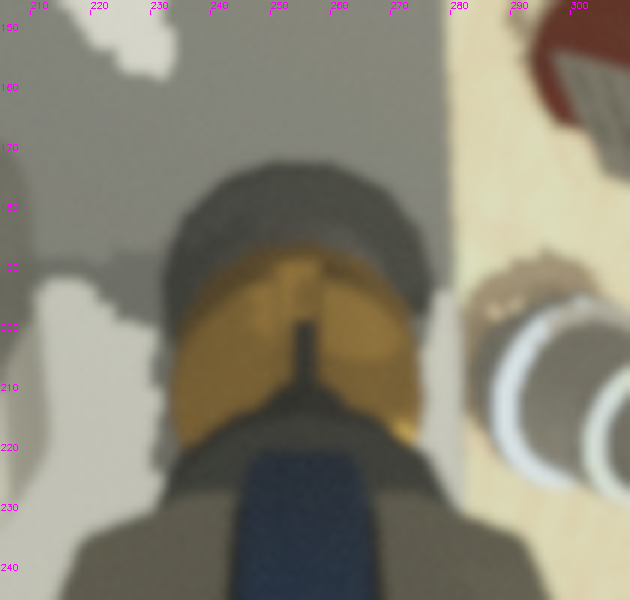

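The blade bottomed at 112.9, where the floor was predicted at 113, with no side force, so it is in the slot. Turning in increments about the lock axis.

```bash
python3 - <<'E'
from station import env, planner, snapshot, status
from h import *
np.set_printoptions(precision=2,suppress=True)
N,O=nest()
f=lambda p:O+N@np.array(p,float)
g=lambda:N.T@(np.array(status.current_ee_pos())-O)
F=lambda:N.T@np.array(status.current_force()); T=lambda:N.T@np.array(status.current_torque())
piv=np.array([130.55,25.6,113.1])
for ang in (87,82,72,60,48):
    R=toolrot(N,ang); p=piv-1.0*np.array([np.cos(radians(ang)),np.sin(radians(ang)),0])
    env.reach(f(p),R); print(ang,g(),F(),T(),round(float(status.current_joint_positions()[5]),1),status.current_clock())
w=snapshot("wrist"); cv2.imwrite("pics/w11.png",w["img"])
E
```

```text
87 [130.49  24.6  113.03] [-0.37  0.22  1.17] [0.01 0.25 0.06] -4.6 27.4167
82 [130.13  24.67 113.  ] [-1.79  0.6   1.8 ] [ 0.1   0.49 -0.03] 0.2 27.6667
72 [129.86  24.73 113.  ] [-2.5   0.11  2.93] [0.17 0.77 0.06] 10.1 27.9583
60 [129.76  24.83 113.01] [-3.14  0.25  1.92] [0.21 0.92 0.09] 22.0 28.275
48 [129.61  24.88 112.99] [-3.3   1.14  2.63] [0.27 1.03 0.03] 33.9 28.5917
```

View pics/w11.png

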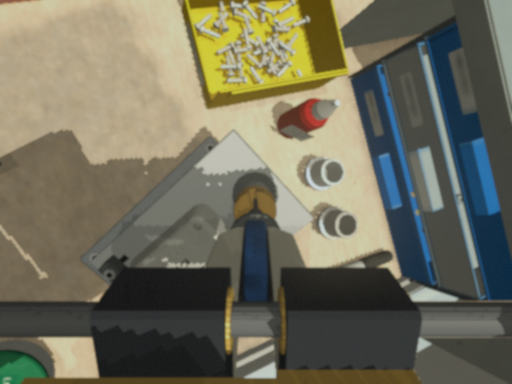

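```bash
python3 - <<'E'
from station import env, planner, snapshot, status
from h import *
np.set_printoptions(precision=2,suppress=True)
N,O=nest()
f=lambda p:O+N@np.array(p,float)
g=lambda:N.T@(np.array(status.current_ee_pos())-O)
F=lambda:N.T@np.array(status.current_force()); T=lambda:N.T@np.array(status.current_torque())
piv=np.array([130.65,25.6,113.1])
for ang in (36,24,12,4,0,-3,-6):
    R=toolrot(N,ang); p=piv-1.0*np.array([np.cos(radians(ang)),np.sin(radians(ang)),0])
    env.reach(f(p),R); print(ang,g(),F(),T(),status.current_clock())
    if abs(T()[2])>0.8: break
w=snapshot("wrist"); cv2.imwrite("pics/w12.png",w["img"]); s=snapshot("scene"); crop(s,225,110,325,210,6,"pics/c12.png")
E
```

```text
36 [129.57  25.01 113.03] [-4.28  1.15  1.45] [0.25 1.14 0.06] 28.9583
24 [129.51  25.2  113.02] [-4.2   0.78  0.72] [0.19 1.26 0.1 ] 29.275
12 [129.49  25.36 113.03] [-5.28  0.98  1.16] [0.1  1.29 0.03] 29.5917
4 [129.45  25.48 112.99] [-5.09  0.    0.99] [0.   1.37 0.04] 29.85
0 [129.48  25.56 113.03] [-5.59  0.23  0.7 ] [-0.12  1.44  0.07] 30.1
-3 [129.48  25.58 113.03] [-4.36 -0.18 -0.69] [-0.13  1.43  0.08] 30.35
-6 [129.48  25.63 113.03] [-6.34 -0.12 -0.05] [-0.18  1.46  0.12] 30.6
```

View pics/w12.png

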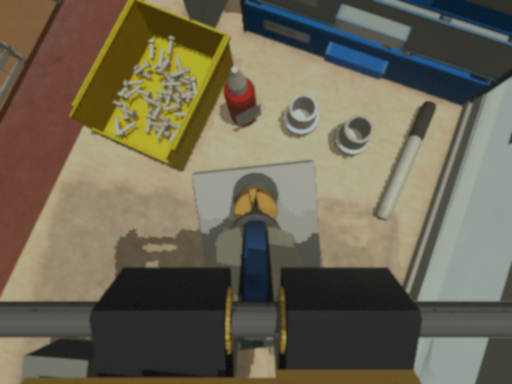

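View pics/c12.png

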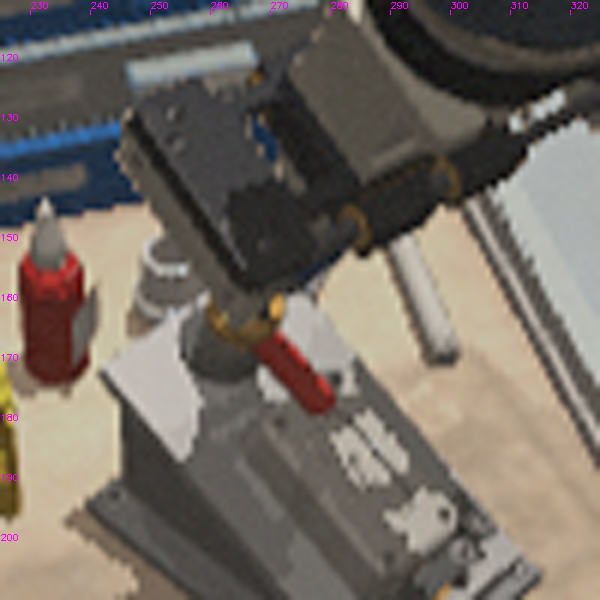

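```bash
python3 - <<'E'
from station import env, planner, snapshot, status
from h import *
np.set_printoptions(precision=2,suppress=True)
N,O=nest()
f=lambda p:O+N@np.array(p,float)
g=lambda:N.T@(np.array(status.current_ee_pos())-O)
F=lambda:N.T@np.array(status.current_force()); T=lambda:N.T@np.array(status.current_torque())
piv=np.array([130.65,25.6,113.1])
for ang in (-8,-10,-12):
    R=toolrot(N,ang); p=piv-1.0*np.array([np.cos(radians(ang)),np.sin(radians(ang)),0])
    env.reach(f(p),R); print(ang,g(),F(),T(),status.current_gripper_width()*93,status.current_clock())
    if abs(T()[2])>0.35: break
env.wait(.15); print(T(),status.current_clock())
s=snapshot("scene"); crop(s,225,130,325,210,7,"pics/c13.png")
E
```

```text
-8 [129.51  25.65 113.04] [-6.15 -0.88 -0.1 ] [-0.17  1.5   0.06] 9.796370590548241 30.95
-10 [129.48  25.69 113.02] [-5.51 -1.34  0.8 ] [-0.19  1.48  0.15] 9.844692809051631 31.2
-12 [129.46  25.69 113.01] [-4.49 -1.5  -0.  ] [-0.2   1.55  0.22] 9.85303498244692 31.45
[-0.2   1.48  0.28] 31.6
```

View pics/c13.png

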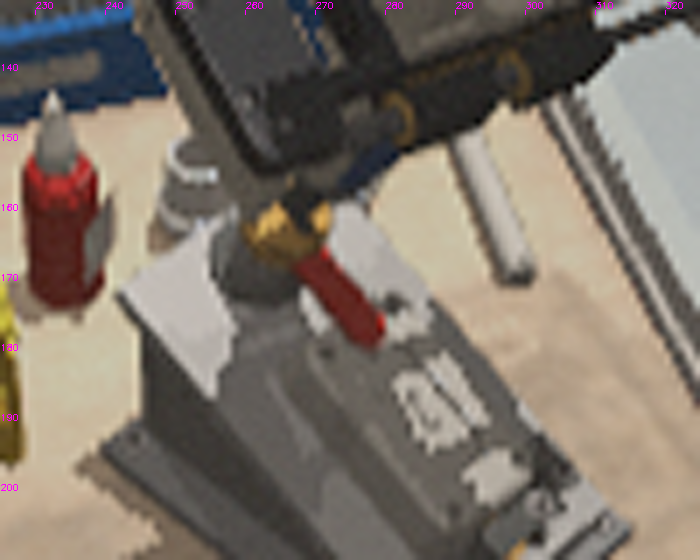

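```bash
python3 - <<'E'
from station import env, planner, snapshot, status
from h import *
np.set_printoptions(precision=2,suppress=True)
N,O=nest(); s=snapshot("scene")
hsv=cv2.cvtColor(s["img"],cv2.COLOR_BGR2HSV)
m=(((hsv[...,0]<6)|(hsv[...,0]>172))&(hsv[...,1]>130)&(hsv[...,2]>70)).astype(np.uint8); m[:160]=0;m[185:]=0;m[:,:262]=0;m[:,285:]=0
ys,xs=np.where(m); P=np.stack([xs,ys],1).astype(float)
Q=np.array([N.T@(on_plane(s,q,O+N[:,2]*32,N[:,2])-O) for q in P])[:,:2]
c=Q.mean(0); u,sv,v=np.linalg.svd(Q-c); print(len(P),c,Q.min(0),Q.max(0)); d=v[0]; d=d if d[0]<0 else -d
print("deg from right, cw:", np.degrees(np.arctan2(-d[0],-d[1])), "centroid vs axis:",np.degrees(np.arctan2(130.6-c[0],25.5-c[1])))
for a in (1.3,1.45,1.571): print(a,proj(s,O+N@[130.6-52*np.sin(a),25.6-52*np.cos(a),32]))
E
```

```text
75 [97.49 25.75] [79.89 18.61] [115.6  32.6]
deg from right, cw: 89.10337268036044 centroid vs axis: 90.42444738219544
1.3 [282.16 174.89]
1.45 [280.32 177.03]
1.571 [278.57 178.52]
```

The tongue measures 89–90° and the torque rises to 0.28 N m, above the 0.1 N m friction, so the lock is seated at its stop. Now I'll relax, lift out and take the key back.

```bash
python3 - <<'E'
from station import env, planner, snapshot, status
from h import *
import pickle
np.set_printoptions(precision=2,suppress=True)
N,O=nest()
f=lambda p:O+N@np.array(p,float)
g=lambda:N.T@(np.array(status.current_ee_pos())-O)
F=lambda:N.T@np.array(status.current_force()); T=lambda:N.T@np.array(status.current_torque())
piv=np.array([130.5,25.6,113.1]); ang=-7
R=toolrot(N,ang); p=piv-1.0*np.array([np.cos(radians(ang)),np.sin(radians(ang)),0])
env.reach(f(p),R); print(g(),F(),T())
p=g(); env.servo_line(f((p[0],p[1],125)),30,R); print(g(),F())
env.servo_line(f((p[0],p[1],175)),120,R); env.wait(.1); print(g(),F(),T(),status.current_gripper_width()*93,status.current_clock())
w=snapshot("wrist"); cv2.imwrite("pics/w14.png",w["img"]); s=snapshot("scene"); crop(s,225,90,325,210,5,"pics/c14.png"); pickle.dump((w,s,g()),open("w14.pkl","wb"))
E
```

```text
[130.47  25.65 113.32] [-0.71  0.78 -1.05] [0.02 0.32 0.03]
[130.63  25.66 125.19] [ 0.26 -0.66 -2.14]
[129.96  25.66 174.23] [-0.64 -0.69 -0.53] [ 0.03  0.29 -0.07] 10.142819329126041 33.1667
```

View pics/w14.png

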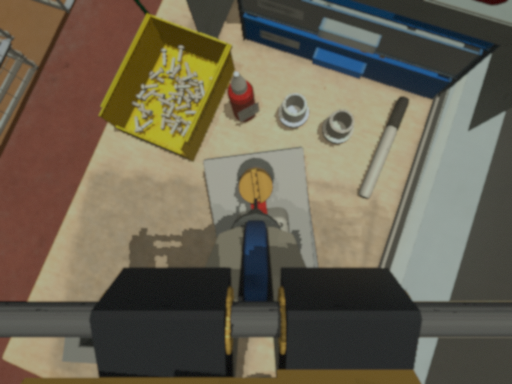

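View pics/c14.png

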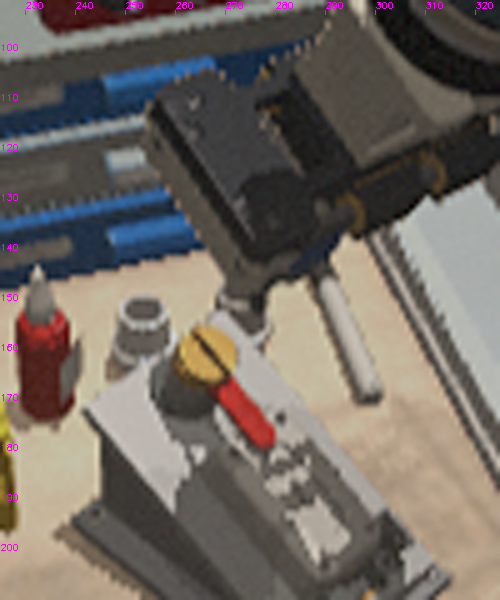

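```bash
python3 - <<'E'
from h import *
a=cv2.imread("pics/w8.png");b=cv2.imread("pics/w14.png")
f=lambda i:cv2.resize(np.clip(255*(i[180:300,215:300]/255.)**.5,0,255).astype(np.uint8),None,fx=4.5,fy=4.5,interpolation=cv2.INTER_CUBIC)
cv2.imwrite("pics/cmp.png",np.hstack([f(a),f(b)]))
E
```

```text
(no output)
```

View pics/cmp.png

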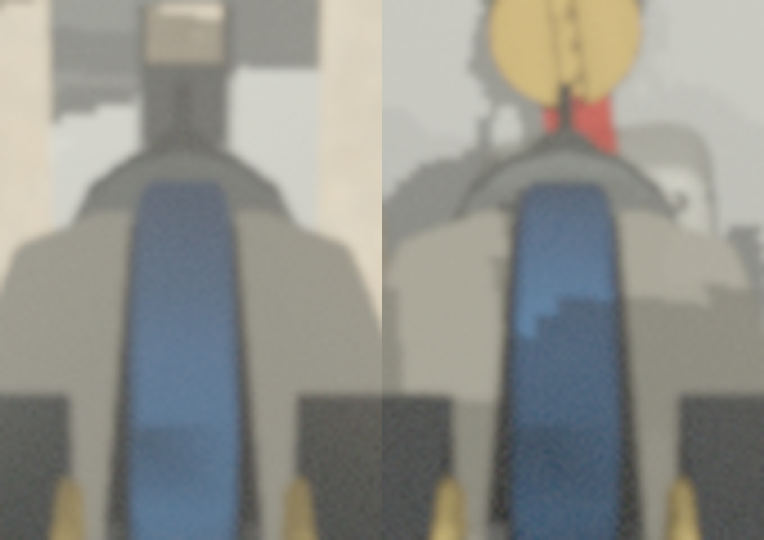

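The two in-hand views nearly match (collar apex at 133 vs 130 in the 4.5× crop), a tilt of about 1°. The lock stays seated. Returning the key to the block.

```bash
python3 - <<'E'
from station import env, planner, snapshot, status
from h import *
import pickle
np.set_printoptions(precision=2,suppress=True)
R=down(93.6)
env.reach([466.3,298,235],R); print(status.current_clock(),status.current_ee_pos())
env.servo_line([466.3,298,150],150,R); env.wait(.15); print(status.current_ee_pos(),status.current_force())
w=snapshot("wrist"); cv2.imwrite("pics/w15.png",w["img"]); s=snapshot("scene"); crop(s,205,200,295,290,6,"pics/c15.png"); crop(w,210,140,305,250,5,"pics/w15a.png")
E
```

```text
34.3333 [466.55 297.65 234.75]
[466.8  298.22 151.07] [-0.82 -0.44 -1.16]
```

View pics/c15.png

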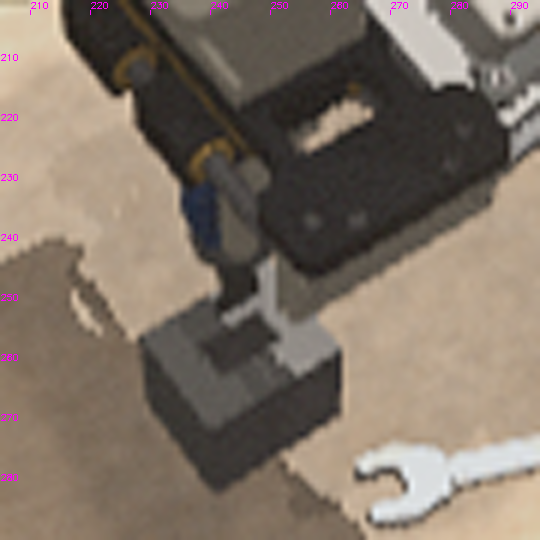

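View pics/w15a.png

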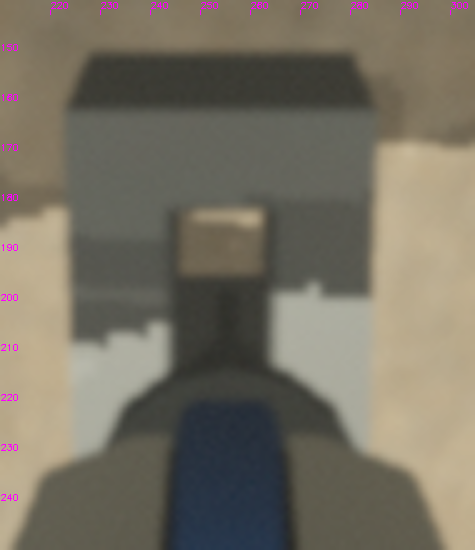

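The hole spans columns 243–263, with the key at about 254, so it's centred. Lowering under guard.

```bash
python3 - <<'E'
from station import env, planner, snapshot, status
from h import *
np.set_printoptions(precision=2,suppress=True)
R=down(93.6)
r=env.servo_line([466.3,298,120],80,R,guard=5); print(r,status.current_ee_pos(),status.current_force())
if not r:
    r=env.servo_line([466.3,298,82.5],30,R,guard=4); print(r,status.current_ee_pos(),status.current_force(),status.current_torque(),status.current_clock())
w=snapshot("wrist"); crop(w,210,140,305,250,5,"pics/w16a.png"); s=snapshot("scene"); crop(s,205,200,295,290,6,"pics/c16.png")
E
```

```text
False [466.28 298.   119.81] [ 0.1  -0.01 -0.11]
True [466.21 297.96  83.95] [-0.54 -0.66  4.83] [-0.11 -0.03  0.01] 36.9333
```

View pics/c16.png

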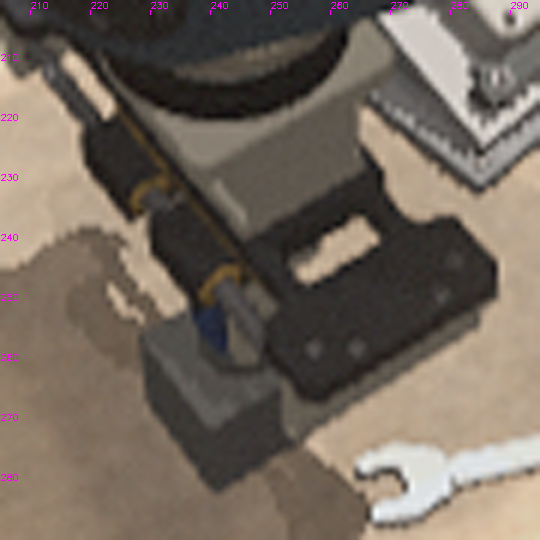

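Contact came at 83.95, the original seat height. Release and retreat, then a last look.

```bash
python3 - <<'E'
from station import env, planner, snapshot, status
from h import *
import pickle
np.set_printoptions(precision=2,suppress=True)
R=down(93.6)
env.gripper_to(0.55); print(status.current_gripper_width()*93,status.current_force())
p=np.array(status.current_ee_pos()); env.servo_line([p[0],p[1],200],120,R)
env.wait(.1); print(status.current_clock(),status.current_force())
w=snapshot("wrist"); cv2.imwrite("pics/w17.png",w["img"])
env.reach([430,300,330],down(93.6))
s=snapshot("scene"); t=snapshot("top"); crop(s,180,140,325,290,4,"pics/c17.png"); crop(t,195,120,325,262,4,"pics/t17.png"); pickle.dump((s,t),open("s17.pkl","wb"))
print(status.current_clock())
E
```

```text
51.011427857307766 [0.69 0.07 0.19]
39.0917 [ 0.08 -0.79  0.37]
39.8417
```

View pics/w17.png

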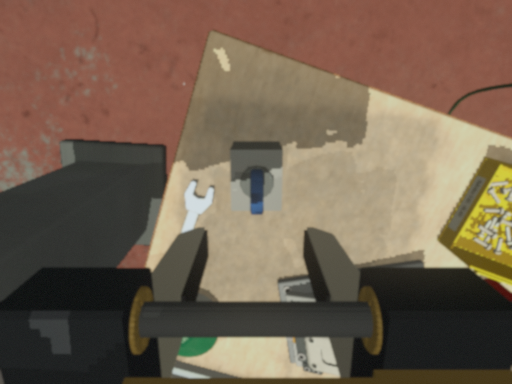

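View pics/c17.png

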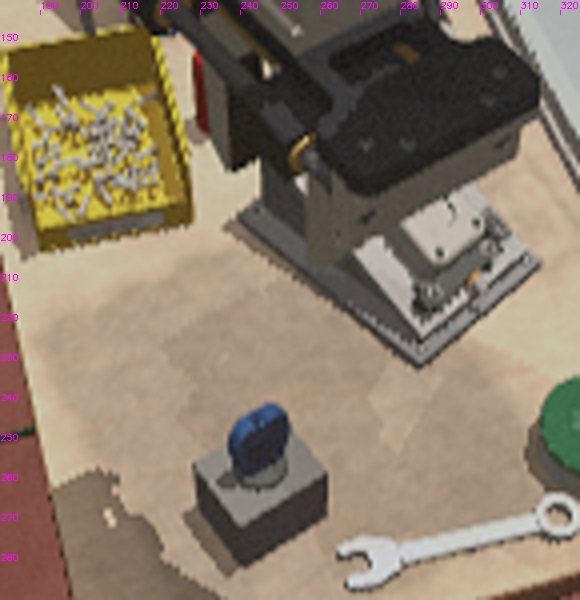

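View pics/t17.png

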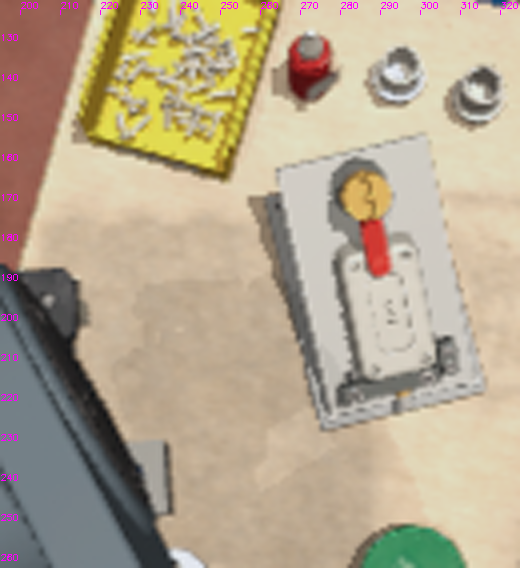

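The key stands as at the start, at scene (245,240). In the top view the tongue lies over the cover's upper end at (288,182), and the cover sits against the ledge. I have time for one close check of the cover from the earlier viewing pose.

```bash
python3 - <<'E'
from station import env, planner, snapshot, status
from h import *
import pickle
np.set_printoptions(precision=2,suppress=True)
N,O=nest(); R=toolrot(N)
f=lambda p:O+N@np.array(p,float)
env.reach(f((52,24,130)),R); env.wait(.15)
w=snapshot("wrist"); pickle.dump(w,open("w18.pkl","wb")); print(status.current_clock())
w2=dict(w); w2["img"]=np.clip(255*(w["img"]/255.0)**.6,0,255).astype(np.uint8)
crop(w2,185,70,325,285,3,"pics/w18.png")
E
```

```text
41.0583
```

View pics/w18.png

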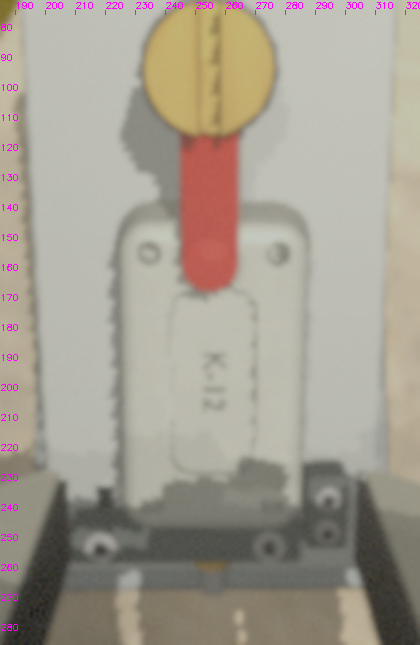

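```bash
python3 - <<'E'
from h import *
import pickle
np.set_printoptions(precision=2,suppress=True)
w=pickle.load(open("w18.pkl","rb")); N,O=nest()
m=lambda uv,h: N.T@(on_plane(w,uv,O+N[:,2]*h,N[:,2])-O)
a,b=m((234.5,154),24),m((278,154),24); print(a,b,(a+b)/2-[34.45,0,0]); print("head",m((254,93),41.5),"tip",m((255,167),32), "slot dirs",m((251.5,75),41.5)-m((252,113),41.5))
E
```

```text
[86.79 40.92 24.  ] [86.85  8.74 24.  ] [52.37 24.83 24.  ]
head [130.36  26.44  41.5 ] tip [78.78 25.72 32.  ] slot dirs [23.93  0.3   0.  ]
```

```bash
python3 - <<'E'
from h import *
import pickle
np.set_printoptions(precision=2,suppress=True)
N,O=nest()
w6=pickle.load(open("w6.pkl","rb")); w18=pickle.load(open("w18.pkl","rb"))
# rectify both onto planes parallel to nest top (h=24 for cover): 4 px/mm
def rect(w,h,x0,x1,y0,y1,k=5):
    src=[];dst=[]
    for x,y in ((x0,y0),(x0,y1),(x1,y1),(x1,y0)):
        src.append(proj(w,O+N@[x,y,h])); dst.append(((y1-y)*k,(x1-x)*k))
    H=cv2.getPerspectiveTransform(np.float32(src),np.float32(dst)); return cv2.warpPerspective(w["img"],H,(int((y1-y0)*k),int((x1-x0)*k)),flags=cv2.INTER_CUBIC)
for nm,h,box in (("K-12",24,(40,85,15,40)),("head",41.5,(112,148,8,44)),("ledge+stop",14,(-8,14,-14,0))):
    A,B=[cv2.cvtColor(rect(w,h,*box),cv2.COLOR_BGR2GRAY) for w in (w6,w18)]
    cv2.imwrite(f"pics/r_{nm[:4]}.png",np.hstack([A,B]))
    if nm!="head":
        T=A[20:-20,15:-15] if nm=="K-12" else A[12:-12,12:-12]
        r=cv2.matchTemplate(B,T,cv2.TM_CCOEFF_NORMED); _,v,_,l=cv2.minMaxLoc(r); c=(15,20) if nm=="K-12" else (12,12)
        print(nm,v,"dx(mm)",-(l[1]-c[1])/5,"dy",-(l[0]-c[0])/5)
E
```

```text
K-12 0.4265821576118469 dx(mm) -0.4 dy 0.0
ledge+stop 0.987392246723175 dx(mm) 0.0 dy 0.0
```

View pics/r_ledg.png

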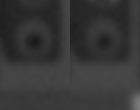

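The rectified comparison, using the ledge and stop as reference, shows the cover hasn't moved beyond about 0.4 mm. The robot is clear of everything, so I'm handing in.

```bash
python3 - <<'E'
from station import env, status
print(status.current_force(),status.current_clock()); env.hand_in(); print("handed in",status.current_clock())
E
```

```text
[ 0.28846938  0.07598105 -0.33648502] 41.0583
the job is handed in; nothing more can be done
the job is handed in; nothing more can be done
```

The cover is on the nest and locked down, the key is back in its block, and I handed the job in at about 41 s of the 67 s. The interface gives no verdict, so this rests on my own checks.

**What I did**
- I set the cover flat on the slope, pushed it gently against the ledge and the corner stop by feel (about 4–8 N), and let go.
- I turned the cam lock clockwise a quarter turn with the key until it came up against its stop.
- I stood the key back in its block.

**What the last checks showed**
- **Cover:** it lies square, its lower end at the ledge and its right side at the stop. My last camera reading put it at about x 52, y 25 mm on the nest, uncertain by about 1 mm. It moved no more than about 0.4 mm between release and hand-in.
- **Lock:** the tongue points down the slope over the cover, measured at 89–90°. The turning torque was rising to 0.28 N m when I stopped.
- **Key:** it met the block at its original height (83.95 mm against 84.0) and looks upright, as it did at the start.
- **Other things:** the bottle, the tin and the spanner look unmoved.

**Weak or disagreeing**
- I could not see the plunger directly, so "pushed in" comes from feeling a firm stop at the ledge.
- Positions felt by touch and seen by camera differed by up to about 1.5 mm across the slope, within the stated calibration.
- Two readings of the cover differed by about 0.5 mm, and the lettering match used to compare them was weak (0.43) because the lighting changed.

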